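Find the key that opens the drop box

ROBOT

A 6-joint arm with a two-finger parallel gripper is mounted at the origin on the work surface; the furniture and walls round the work are solid. World frame = base frame: x ahead of the robot, y to its left, z up, the work surface at z = 0. Lengths are in m, angles in rad, forces in N, time in s.
With the tool pointing down it reaches from about 0.35 to 0.875 m from the base axis. Payload 4.2 kg.
Tool frame: the origin (TCP) lies where the fingers leave the gripper's body, on its centre line; the fingertips stand 73 mm ahead of it and the grasp point (between the pads) lies 54 mm ahead of it; z points along the fingers, y is the direction in which the jaws open and shut (so a half turn about z gives the same grasp; the last joint's range is limited). The gripper opens to 85 mm and grips with 20 to 120 N. Pads are 22 mm wide; open, the fingers measure 114 mm over their backs; the gripper's body (76 mm by 85 mm) begins 54 mm behind the grasp point. The pads swing forward as they close: fully open they stand 13 mm farther back than shut.
Start: joints at [1.565, 0.385, 0.008, 0, -1.194, -0.259], TCP at [0.164, 0.603, 0.304] pointing down, gripper open.
Joint ranges: [-3.14, 3.14], [-1.21, 2.06], [-1.07, 1.41], [-3.16, 2.05], [-2.99, -0.16], [-3.1, 3.1]. Speed limits (rad/s): [2.79, 2.79, 3.14, 3.14, 3.14, 3.14].

INTERFACE

Orientations are given as [roll, pitch, yaw] about the fixed x, y, z axes, in that order (R = Rz(yaw) Ry(pitch) Rx(roll)).
In Python, from cell import arm, vision, finder gives the robot as it stands. The module is installed in compiled form; this text tells all that it offers.
- The arm moves only by the tool servo_tool, never from a script. Its argument "plan" is text: rows parted by semicolons, each of 7 numbers parted by spaces: the turn, a rotation vector about the tool's x, y, z in rad, then the shift along the tool's x, y, z in mm, then the finger opening in mm, from 0 to 85.4. A call has 1 to 10 rows; each row is the pose to reach, as a shift and turn from the pose commanded when the call began, along the tool's axes at that moment; what a row does not reach only later rows make up. A row lasts 1/10 s, in which the tool goes at most 50 mm and 8.59 degrees, less where a joint would pass 70% of its speed; a pose out of reach is approached as far as the arm can. A call with a gripper value outside its range is refused whole. The fingers move at their own pace and stop on an object; the grip force is fixed at half the most. Time passes only in rows, so rows that repeat a pose let the fingers close. It gives the time, the measured TCP pose, the force and the opening at its end, in the units of the state.
- arm.get_obs(): the state, without advancing time (a new reading comes with each control period).
- vision.grab_frame(name): name is "scene" or "top" or "wrist"; returns a dict with "color" (480x640x3 uint8, blue, green, red), "intrinsics" (3x3 intrinsics, pixels), "rvec" (rotation vector, rad) and "tvec" (3), from world to camera coordinates, as OpenCV has them; the wrist camera has in their place "tool_from_camera" (4x4, takes a point from camera to tool coordinates, whose origin is the TCP and whose axes are the flange's). Camera axes: x right, y down, z forward; pixel columns grow to the right and rows downward; lengths in m; the calibration is good to about 2 mm. A picture is of the moment at which its call begins: read the wrist's pose just before it. There is no depth.
- arm.job_done(): hands the job in, once; it reports no verdict.
Trained networks look in a picture, given as the dict that the camera call returned (one of the last four; its "shot" number tells which), for a name from the list of things; names that differ only in an ending like _2 or _b are one class to them, and where a whole thing is asked for, a point or a joint stands for the part that bears it (a point fixed in the world has none). Each returns a list of dicts, best first, with "confidence" (0 to 1); they miss things now and then, are a little off and sometimes report something else, mostly with a low value. They report only what shows in the picture. A call takes as long as a camera call. They do not tell look-alikes from the thing itself.
- finder.find_in(label, picture): "location" ([x, y, z] in m, in world coordinates, good to about 4 mm: the middle of the surface that is visible of it).
- finder.mark_of(label, picture): "location" ([x, y, z] in m, in world coordinates, good to about 4 mm: a listed point, or the origin of a listed thing).
The state is a dict: "t": time; "joint_pos": joint angles; "dq": joint speeds; "joint_torque": joint torques, N m; "tcp_pos": TCP position; "tool_rot": TCP orientation; "wrist_force": force on the tool from outside, world axes, zero at the start; "wrist_torque": the same for the moment, N m; "width": finger opening in m.
Only numpy, scipy, OpenCV 4.12 (cv2) and the standard library are available. Lean on these libraries where they do the work, as an engineer would, in place of code of your own. Each camera call takes 0.05 s, during which the arm holds its last target. There are 200 camera calls.

TASK

One of the three keys in the stand opens the lock of the grey drop box: find it by trying them, push it fully home and turn it clockwise the whole quarter turn, and leave it in the lock like that. Keys that do not turn must be standing fully down in the key stand again at the end. Leave the bottles and the specimen cup standing where they are.

Things in the scene. Friction and masses are not known exactly. Their poses are not given: they have to be found in the camera images.
- key_red_grip (a point): Red key (104 mm long, about 130 g), this point at the centre of its bow. The bow is a red plastic plate 12 mm thick (own x), 52 mm wide (own y; top 10 mm only 36 mm wide), 50 mm high (own z, away from the blade); its underside, the shoulder, is 25 mm below this point.
- key_red: The same red key, origin at the centre of its shoulder, same axes. The steel blade runs 54 mm from here along own -z: 6 mm thick (x), 40 mm wide (y), the last 4 mm a nose of 14 by 5 mm. Notches in both edges sit at a different depth on each key; the blade is the same either way round.
- key_blue_grip (a point): Blue key (104 mm long, about 130 g), this point at the centre of its bow. The bow is a blue plastic plate 12 mm thick (own x), 52 mm wide (own y; top 10 mm only 36 mm wide), 50 mm high (own z, away from the blade); its underside, the shoulder, is 25 mm below this point.
- key_blue: The same blue key, origin at the centre of its shoulder, same axes. The steel blade runs 54 mm from here along own -z: 6 mm thick (x), 40 mm wide (y), the last 4 mm a nose of 14 by 5 mm. Notches in both edges sit at a different depth on each key; the blade is the same either way round.
- key_yellow_grip (a point): Yellow key (104 mm long, about 130 g), this point at the centre of its bow. The bow is a yellow plastic plate 12 mm thick (own x), 52 mm wide (own y; top 10 mm only 36 mm wide), 50 mm high (own z, away from the blade); its underside, the shoulder, is 25 mm below this point.
- key_yellow: The same yellow key, origin at the centre of its shoulder, same axes. The steel blade runs 54 mm from here along own -z: 6 mm thick (x), 40 mm wide (y), the last 4 mm a nose of 14 by 5 mm. Notches in both edges sit at a different depth on each key; the blade is the same either way round.
- key_stand: White key stand, fixed, 66 (x) by 220 (y) by 62 mm high; origin at the centre of its underside, z up. Slots in its top at own y = -70, 0, +70 mm, each 10 (x) by 44 mm (y), bevelled 3 mm, open to the table. One key stands in each, blade down, shoulder on the top, key axes parallel to the stand's. Which key is where varies.
- drop_box: Grey steel drop box, fixed, 190 mm wide (own y), z up, origin on the table. Its front face slopes 0.61 rad from level, from 57 mm high at own x = -81 mm up to 143 mm at x = +41 mm; a flat top 143 mm high follows to x = +105 mm. The lock is in the middle of the slope, at own (-20, 0, 100) mm.
- keyway (a point): Centre of the keyway's mouth, on the outer face of the brass plug, turning with the plug. Own z points straight out of the lock, 0.61 rad from vertical, leaning to the box's -x; own y runs along the slot: 44 (y) by 10 mm (x), bevelled 3 mm. A key goes in along own -z, blade width along own y, until its shoulder meets the plug. A steel ring round the plug (64 mm inside) stands 3 mm proud.
- key_home (a point): Point 25 mm out of the keyway's mouth along its axis, fixed to the plug: the bow centre of a fully inserted key lies here. All three keys go fully in either way round; hidden wards stop a wrong one dead within about 25 degrees of turn (forcing it on only twists it in the grip), and the right one turns freely.
- lock (a joint): Turn of the plug, rad: 0 locked (its red dot by the red mark), as at the start; 1.57 unlocked, at its stop (dot by the green mark). Grows clockwise as seen looking at the lock from outside, i.e. turning about keyway's own -z. Friction about 0.06 N m; stays where left. Slot play lets a key turn about 6 degrees before the plug follows.
- gel_bottle_mid (a point): Turquoise gel bottle, 37 by 61 by 155 mm high, loose, standing; this point on its axis half-way up. A bystander.
- spray_bottle_mid (a point): White spray bottle with green label, 43 mm across, 129 mm high, loose, standing; this point on its axis half-way up. A bystander.
- iodine_bottle_mid (a point): Amber bottle with yellow cap, 37 mm across, 84 mm high, loose, standing; this point on its axis half-way up. A bystander.
- specimen_cup_mid (a point): Specimen cup with red lid, 66 mm across, 75 mm high, loose, standing; this point on its axis half-way up. A bystander.
Things that resemble listed ones, but are neither listed nor needed, are in the scene too. What is shaped like the key_yellow but orange, purple or turquoise is not meant.

How it is judged:
On the way:
1. a key is fully home in the lock and has turned it nearly a quarter turn (value of joint lock above 1.2 rad and distance between any of key_red_grip, key_blue_grip, key_yellow_grip and key_home below 0.007 m), for 0.2 s.
At the end, for the whole second after the job is handed in: The lock is turned by more than 1.2 rad; the key that turned it is still fully in (bow centre within 7 mm of key_home); the two other keys stand in slots of the key stand (any slot), upright within 0.2 rad, bow centre 78 to 93 mm above the stand's base; all keys at rest and released (value of joint lock above 1.2 rad and ((distance between key_red_grip and key_home below 0.007 m and (x of key_blue_grip in the frame of key_stand between -0.012 and 0.012 m and y of key_blue_grip in the frame of key_stand between -0.087 and 0.087 m and z of key_blue_grip in the frame of key_stand between 0.078 and 0.093 m and angle between key_blue_grip's own z axis and vertical below 0.2 rad) and (x of key_yellow_grip in the frame of key_stand between -0.012 and 0.012 m and y of key_yellow_grip in the frame of key_stand between -0.087 and 0.087 m and z of key_yellow_grip in the frame of key_stand between 0.078 and 0.093 m and angle between key_yellow_grip's own z axis and vertical below 0.2 rad)) or (distance between key_blue_grip and key_home below 0.007 m and (x of key_red_grip in the frame of key_stand between -0.012 and 0.012 m and y of key_red_grip in the frame of key_stand between -0.087 and 0.087 m and z of key_red_grip in the frame of key_stand between 0.078 and 0.093 m and angle between key_red_grip's own z axis and vertical below 0.2 rad) and (x of key_yellow_grip in the frame of key_stand between -0.012 and 0.012 m and y of key_yellow_grip in the frame of key_stand between -0.087 and 0.087 m and z of key_yellow_grip in the frame of key_stand between 0.078 and 0.093 m and angle between key_yellow_grip's own z axis and vertical below 0.2 rad)) or (distance between key_yellow_grip and key_home below 0.007 m and (x of key_red_grip in the frame of key_stand between -0.012 and 0.012 m and y of key_red_grip in the frame of key_stand between -0.087 and 0.087 m and z of key_red_grip in the frame of key_stand between 0.078 and 0.093 m and angle between key_red_grip's own z axis and vertical below 0.2 rad) and (x of key_blue_grip in the frame of key_stand between -0.012 and 0.012 m and y of key_blue_grip in the frame of key_stand between -0.087 and 0.087 m and z of key_blue_grip in the frame of key_stand between 0.078 and 0.093 m and angle between key_blue_grip's own z axis and vertical below 0.2 rad))) and linear speed of each of key_red, key_blue, key_yellow below 0.02 m/s); the robot touches nothing.
It fails at once if the gel bottle is pushed more than 30 mm or tipped (distance of gel_bottle_mid from where it was at the start of the episode above 0.03 m or angle between gel_bottle_mid's own z axis and vertical above 0.5 rad).
It fails at once if the spray bottle is pushed more than 30 mm or tipped (distance of spray_bottle_mid from where it was at the start of the episode above 0.03 m or angle between spray_bottle_mid's own z axis and vertical above 0.5 rad).
It fails at once if the amber bottle is pushed more than 30 mm or tipped (distance of iodine_bottle_mid from where it was at the start of the episode above 0.03 m or angle between iodine_bottle_mid's own z axis and vertical above 0.5 rad).
It fails at once if the specimen cup is pushed more than 30 mm or tipped (distance of specimen_cup_mid from where it was at the start of the episode above 0.03 m or angle between specimen_cup_mid's own z axis and vertical above 0.5 rad).
It also fails if it takes over 72 s, if anything falls off the work surface, if the arm or the gripper's body presses on something with over 40 N, if the wrist force passes 120 N, or if a joint passes its speed limit or range.

## Working session

There is one attempt and no reset: what is moved stays moved. The work goes in short steps, Python scripts to look and compute and a tool call to move; the robot and the scene stay as the last step left them, time stands still between calls to the robot, and variables do not carry over. Pictures are saved under pics/ and viewed, about 8 in all and at most 12, crops included, and the job is handed in when it is done.

Besides the shell and the picture viewer there is one more tool, called after ">>>" as a command line: name --argument value ..., lists and objects as JSON in quotes. servo_tool: Moves the arm, as the interface text tells. Its arguments: {"type":"object","properties":{"plan":{"type":"string"}},"required":["plan"]}

```bash
mkdir -p pics; cat > h.py <<'E'
import numpy as np, cv2
from cell import arm, vision, finder
from scipy.spatial.transform import Rotation as R
def proj(f,P):
    return cv2.projectPoints(np.float64(P).reshape(-1,1,3),f['rvec'],f['tvec'],f['intrinsics'],None)[0].reshape(-1,2)
E
python3 - <<'E'
from h import *
o=arm.get_obs();print(o)
fs={}
for n in ("scene","top"):
    f=vision.grab_frame(n);cv2.imwrite(f'pics/{n}0.png',f['color'])
    for l in "key_red_grip key_blue_grip key_yellow_grip key_stand drop_box keyway gel_bottle_mid spray_bottle_mid iodine_bottle_mid specimen_cup_mid".split():
        try:
            for d in finder.mark_of(l,f)[:3]: print(n,l,np.round(d['location'],4),round(d['confidence'],2),proj(f,d['location']).round().tolist())
        except Exception as e: print(l,e)
E
```

```text
{'t': 0.0, 'joint_pos': array([ 1.56458728e+00,  3.85537540e-01,  6.61232922e-03, -5.28589898e-04,
       -1.19399831e+00, -2.58614746e-01]), 'dq': array([ 1.34387016e-03, -1.61777829e-05,  1.46045759e-04,  4.38634075e-04,
       -5.46300670e-04, -1.69267114e-03]), 'joint_torque': array([ 1.83292577e-04, -3.92284083e+01,  1.88398415e+01,  4.18613479e+00,
       -4.69178427e-03, -1.89866576e-06]), 'tcp_pos': array([0.16343528, 0.60280021, 0.30282322]), 'tool_rot': array([ 3.13941056e+00, -6.92619612e-05, -2.65018730e-01]), 'wrist_force': array([ 0.15937805, -0.16319468, -0.08062107]), 'wrist_torque': array([-0.06392928, -0.00167931, -0.00625995]), 'width': 0.08567520963531651}
scene key_red_grip [0.5822 0.1434 0.0868] 0.89 [[330.0, 222.0]]
scene key_blue_grip [0.5439 0.2041 0.085 ] 0.74 [[296.0, 218.0]]
scene key_yellow_grip [0.3148 0.1954 0.0794] 0.9 [[218.0, 286.0]]
scene key_yellow_grip [0.4432 0.3769 0.0825] 0.74 [[204.0, 207.0]]
scene key_yellow_grip [0.508  0.257  0.0818] 0.57 [[266.0, 217.0]]
scene key_stand [ 0.548   0.1985 -0.0042] 0.85 [[300.0, 248.0]]
scene drop_box [ 0.580
[... 794 characters left out ...]
[0.3119 0.3056 0.0775] 0.61 [[234.0, 315.0]]
top key_yellow_grip [0.3169 0.197  0.0753] 0.61 [[277.0, 313.0]]
top key_stand [ 5.437e-01  2.047e-01 -4.000e-04] 0.61 [[276.0, 229.0]]
top drop_box [ 5.771e-01 -1.913e-01 -3.000e-04] 0.87 [[418.0, 216.0]]
top drop_box [0.5858 0.1477 0.0842] 0.39 [[296.0, 208.0]]
top keyway [ 0.5555 -0.1896  0.1029] 0.73 [[428.0, 218.0]]
top gel_bottle_mid [ 0.4136 -0.0339  0.0783] 0.91 [[367.0, 274.0]]
top gel_bottle_mid [ 0.5528 -0.1897  0.1012] 0.22 [[428.0, 219.0]]
top spray_bottle_mid [0.683  0.02   0.0631] 0.79 [[344.0, 174.0]]
top iodine_bottle_mid [0.6697 0.2268 0.0395] 0.69 [[267.0, 181.0]]
top specimen_cup_mid [0.4157 0.1871 0.033 ] 0.95 [[282.0, 275.0]]
```

```bash
python3 - <<'E'
import cv2
s=cv2.imread('pics/scene0.png');t=cv2.imread('pics/top0.png')
a=cv2.resize(s[160:400,150:550],(800,480),interpolation=cv2.INTER_CUBIC)
b=cv2.resize(t[140:360,190:500],(800,568),interpolation=cv2.INTER_CUBIC)
cv2.imwrite('pics/a.png',a);cv2.imwrite('pics/b.png',b)
E
```

```text
(no output)
```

View pics/a.png

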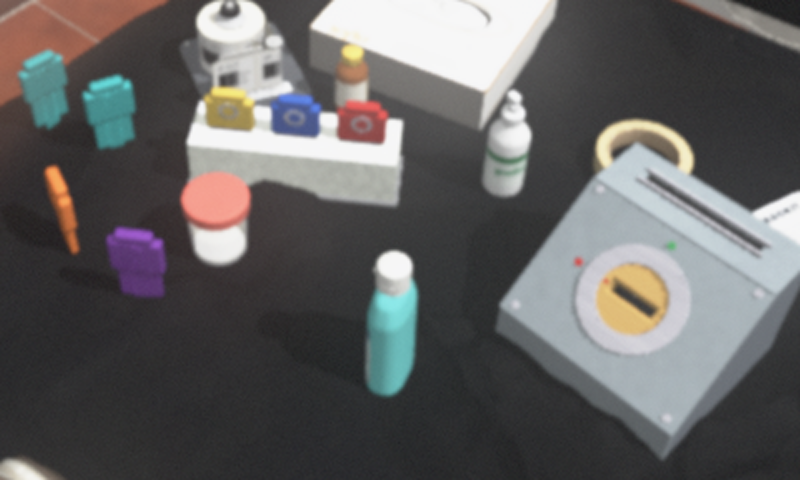

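View pics/b.png

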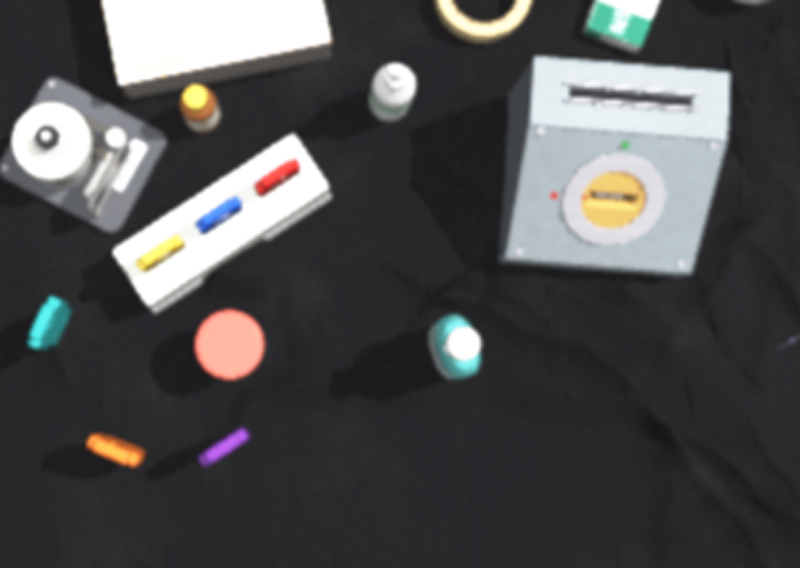

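The listed keys are red at crop a (362,120), blue (296,115) and yellow (230,108), all standing in the white stand. The turquoise, orange and purple look-alikes stand loose on the table at left and are not wanted. The lock is at crop a (632,298), with its dot at the red mark. I'll move over the stand to look closer.

```bash
cat >> h.py <<'E'
def down(yaw): return R.from_euler('xyz',[np.pi,0,yaw])
def cur():
    o=arm.get_obs(); return o['tcp_pos'],R.from_euler('xyz',o['tool_rot']),o
def plan(p,r):
    tp,tr,o=cur(); rel=tr.inv()*r
    print('rotvec',rel.as_rotvec().round(4),'ang',round(np.degrees(rel.magnitude()),1),'shift mm',(tr.inv().apply(np.array(p)-tp)*1e3).round(1))
def wcam():
    tp,tr,o=cur(); f=vision.grab_frame('wrist'); T=np.eye(4);T[:3,:3]=tr.as_matrix();T[:3,3]=tp
    M=np.linalg.inv(T@f['tool_from_camera']); f['rvec']=cv2.Rodrigues(M[:3,:3])[0]; f['tvec']=M[:3,3]; return f
def ray(f,uv,z):
    Rm=cv2.Rodrigues(np.float64(f['rvec']))[0]; c=-Rm.T@np.float64(f['tvec']).ravel()
    d=(Rm.T@np.linalg.inv(f['intrinsics'])@np.r_[np.float64(uv),1]); return c+d*(z-c[2])/d[2]
E
python3 - <<'E'
from h import *
f=vision.grab_frame('wrist');print(f['tool_from_camera'].round(3),f['intrinsics'])
plan([0.52,0.19,0.34],down(np.radians(-56)))
E
```

```text
[[ 0.    -0.961 -0.277  0.071]
 [ 1.     0.     0.001 -0.   ]
 [-0.    -0.277  0.961 -0.069]
 [ 0.     0.     0.     1.   ]] [[369.09716018   0.         310.91754932]
 [  0.         369.09716018 245.67022932]
 [  0.           0.           1.        ]]
rotvec [-0.      0.      0.7126] ang 40.8 shift mm [452.2 305.5 -36.1]
```

>>> servo_tool --plan "0 0 0.7126 452 305 -10 85;0 0 0.7126 452 305 -10 85;0 0 0.7126 452 305 -10 85;0 0 0.7126 452 305 -10 85;0 0 0.7126 452 305 -10 85;0 0 0.7126 452 305 -10 85;0 0 0.7126 452 305 -10 85;0 0 0.7126 452 305 -10 85;0 0 0.7126 452 305 -10 85;0 0 0.7126 452 305 -10 85"

```text
t: 2.15
tcp_pos: [0.4913, 0.2232, 0.3135]
tool_rot: [-3.141, 0.0, -0.977]
wrist_force: [0.7, -0.6, 0.4]
width: 0.0851
```

```bash
python3 - <<'E'
from h import *
plan([0.546,0.20,0.30],down(np.radians(-56)))
E
```

```text
rotvec [-0.0009  0.0001  0.0003] ang 0.1 shift mm [ 49.8 -32.3  13.6]
```

>>> servo_tool --plan "0 0 0 30 -20 10 85;0 0 0 30 -20 10 85;0 0 0 30 -20 10 85;0 0 0 30 -20 10 85"

```text
t: 2.55
tcp_pos: [0.5232, 0.2116, 0.3033]
tool_rot: [-3.141, 0.0, -0.977]
wrist_force: [-0.5, -0.6, -0.5]
width: 0.0848
```

```bash
python3 - <<'E'
from h import *
f=wcam();cv2.imwrite('pics/w1.png',f['color']);print(cur()[0],cur()[1].as_euler('xyz'),cur()[2]['joint_pos'].round(3))
for l in "key_red_grip key_blue_grip key_yellow_grip key_stand".split():
    for d in finder.mark_of(l,f)[:3]: print(l,np.round(d['location'],4),round(d['confidence'],2),proj(f,d['location']).round().tolist())
E
```

```text
[0.52307127 0.21180295 0.30352415] [-3.14100143e+00  5.17245530e-05 -9.76049545e-01] [ 0.672  0.282 -0.145 -0.    -1.143 -0.077]
key_red_grip [0.5852 0.1438 0.0838] 0.81 [[293.0, 110.0]]
key_blue_grip [0.5437 0.1997 0.0858] 0.72 [[298.0, 205.0]]
key_yellow_grip [0.3102 0.3019 0.079 ] 0.92 [[442.0, 425.0]]
key_yellow_grip [0.5114 0.2576 0.086 ] 0.88 [[292.0, 283.0]]
key_yellow_grip [0.3174 0.1997 0.0805] 0.75 [[510.0, 344.0]]
key_stand [ 0.5455  0.2002 -0.0031] 0.8 [[300.0, 189.0]]
```

View pics/w1.png

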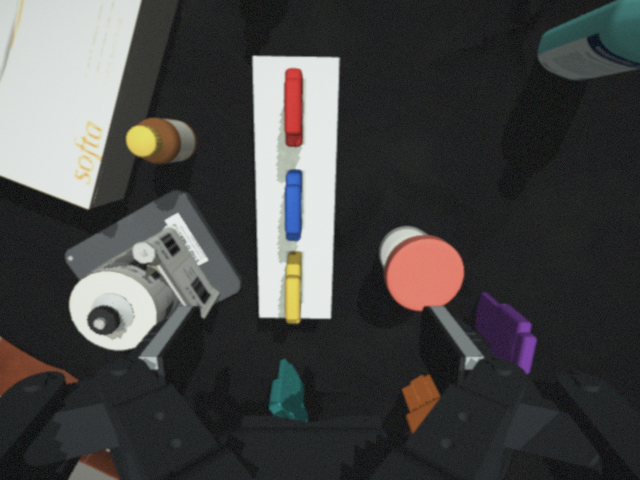

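Close up, from the top of the picture: red bow (293,108), blue (293,205) and yellow (292,288), all in the stand. The colours match, so these are the three meant. Next I'll fit the stand's pose.

```bash
cat > fit.py <<'E'
from h import *
f=wcam() 
img=f['color']; hsv=cv2.cvtColor(img,cv2.COLOR_BGR2HSV)
def P(uv,z): return np.array([ray(f,p,z)[:2] for p in uv])
g=img.min(axis=2)>110
L=[];Rr=[]
for v in range(70,310,4):
    row=np.where(g[v,225:365])[0]+225
    L.append((row.min()-.5,v));Rr.append((row.max()+.5,v))
out=[]
for e in (L,Rr):
    q=P(e,0.062); vx,vy,x0,y0=cv2.fitLine(np.float32(q),cv2.DIST_HUBER,0,1e-4,1e-5).ravel()
    a=np.arctan2(vy,vx); a=a if a>0 else a+np.pi; out.append((a,x0,y0)); print('edge',np.degrees(a))
a=(out[0][0]+out[1][0])/2; n=np.array([np.cos(a-np.pi/2),np.sin(a-np.pi/2)]); yv=np.array([np.cos(a),np.sin(a)])
s=[n@np.array(o[1:]) for o in out]; print('width',abs(s[0]-s[1])); cx=sum(s)/2
ends=[]
cols=range(262,285,3)
T=[(u,np.where(g[40:345,u])[0].min()+40-.5) for u in cols];B=[(u,np.where(g[40:335,u])[0].max()+40+.5) for u in cols]
e1=np.median(P(T,.062)@yv);e2=np.median(P(B,.062)@yv);print('len',e2-e1)
c=n*cx+yv*(e1+e2)/2; print('stand',c,'yaw',np.degrees(a-np.pi/2))
for y in(-.07,0,.07): print('slot',y,c+yv*y)
for nme,lo,hi in (('red',(0,120,60),(8,255,255)),('blue',(105,120,50),(130,255,255)),('yellow',(20,120,80),(32,255,255))):
    m=cv2.inRange(hsv,lo,hi); m[:, :270]=0;m[:,320:]=0;m[335:]=0
    uv=proj(f,np.array([*(c+yv*{'red':-.07,'blue':0,'yellow':.07}[nme]),.112]))[0]
    k=np.argwhere(m)[:,::-1]; print(nme,'bbox',k.min(0),k.max(0),'pred top centre',uv)
E
python3 fit.py
```

```text
edge 123.17023
edge 123.20437
width 0.06709933
len 0.22136364798183322
stand [0.54667964 0.20178072] yaw 33.187294
slot -0.07 [0.58499608 0.14319872]
slot 0 [0.54667964 0.20178072]
slot 0.07 [0.5083632  0.26036272]
red bbox [285  68] [302 145] pred top centre [292.69183728 106.11451911]
blue bbox [286 170] [301 239] pred top centre [292.44141796 210.23287588]
yellow bbox [285 252] [300 323] pred top centre [292.22523884 300.11497727]
```

```bash
python3 - <<'E'
from h import *
plan([0.555,-0.19,0.31],down(np.radians(-94)))
E
```

```text
rotvec [-7.000e-04  3.000e-04  6.646e-01] ang 38.1 shift mm [350.6 198.8  -6.7]
```

>>> servo_tool --plan "0 0 0.66 350 199 -7 85;0 0 0.66 350 199 -7 85;0 0 0.66 350 199 -7 85;0 0 0.66 350 199 -7 85;0 0 0.66 350 199 -7 85;0 0 0.66 350 199 -7 85;0 0 0.66 350 199 -7 85;0 0 0.66 350 199 -7 85;0 0 0.66 350 199 -7 85;0 0 0.66 350 199 -7 85"

```text
t: 3.85
tcp_pos: [0.5541, -0.1913, 0.3098]
tool_rot: [3.141, 0.0, -1.64]
wrist_force: [-0.2, -0.1, 0.4]
width: 0.0848
```

```bash
python3 - <<'E'
from h import *
f=wcam();cv2.imwrite('pics/w2.png',f['color']);o=arm.get_obs();print(o['tcp_pos'],o['tool_rot'],o['joint_pos'].round(3),np.abs(o['dq']).max())
np.savez('w2.npz',rvec=f['rvec'],tvec=f['tvec'],K=f['intrinsics'])
for l in "drop_box keyway".split():
    for d in finder.mark_of(l,f)[:3]: print(l,np.round(d['location'],4),round(d['confidence'],2),proj(f,d['location']).round().tolist())
E
```

```text
[ 0.55423232 -0.19015757  0.30994726] [ 3.14133793e+00  2.99649484e-04 -1.63797466e+00] [-0.054  0.314 -0.082 -0.    -1.175 -0.013] 0.03347269449392138
drop_box [ 5.738e-01 -1.933e-01 -1.000e-04] 0.9 [[292.0, 209.0]]
keyway [ 0.557  -0.1913  0.0969] 0.57 [[308.0, 232.0]]
```

View pics/w2.png

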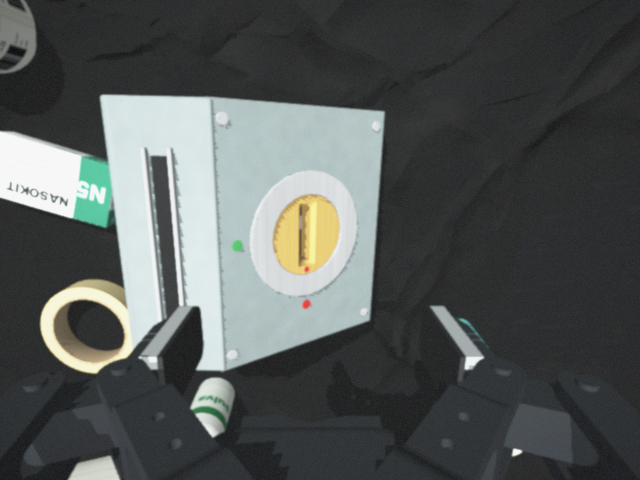

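Box corners are at (212,97), (384,111), (371,322) and (225,370). The slot is at (305,235), its red dot at (306,268) beside the red mark, so it is locked. I'll fit the box pose.

```bash
cat > box.py <<'E'
from h import *
from scipy.optimize import least_squares
tp0=[];
f=wcam(); img=f['color']; gray=cv2.cvtColor(img,cv2.COLOR_BGR2GRAY)
mod=np.array([[.041,-.095,.143],[-.081,-.095,.057],[-.081,.095,.057],[.041,.095,.143],[.105,-.095,.143]])
px=np.float32([[212,97],[384,111],[371,322],[225,370],[101,95]])
c=cv2.cornerSubPix(gray,px.reshape(-1,1,2).copy(),(6,6),(-1,-1),(3,50,.01)).reshape(-1,2);print((c-px).round(1).tolist())
def W(p,m): return R.from_euler('z',p[2]).apply(m)+[p[0],p[1],0]
hsv=cv2.cvtColor(img,cv2.COLOR_BGR2HSV); m=cv2.inRange(hsv,(15,80,120),(32,255,255)); m[:160]=0;m[310:]=0;m[:,:250]=0;m[:,365:]=0
k=cv2.convexHull(np.argwhere(m)[:,::-1].astype(np.float32)); el=cv2.fitEllipse(k); print('plug',el)
def res(p): return np.r_[(proj(f,W(p,mod))-c).ravel(),(proj(f,W(p,[-.020,0,.100]))-el[0]).ravel()]
s=least_squares(res,[.577,-.191,-.07],loss='soft_l1'); print('box',s.x,np.degrees(s.x[2]),'res',res(s.x).round(1)); print('lock',W(s.x,[[-.02,0,.1]]))
E
python3 box.py
python3 - <<'E'
E
```

```text
[[-2.0, -5.300000190734863], [1.100000023841858, -2.4000000953674316], [-1.7999999523162842, -4.300000190734863], [-3.4000000953674316, -2.200000047683716], [-0.5, -5.400000095367432]]
plug ((305.9842834472656, 230.87448120117188), (63.11509704589844, 81.33831024169922), 20.74418067932129)
box [ 0.57716674 -0.19186263 -0.08947108] -5.126315365297787 res [-1.6 -0.1 -0.1 -0.1 -0.1  0.3  0.2  0.7  0.1 -1.   1.8  0.7]
lock [[ 0.55724674 -0.1900756   0.1       ]]
```

```bash
python3 - <<'E'
from h import *
plan([0.585,0.1432,0.250],down(np.radians(-56.8)))
E
```

```text
rotvec [-3.000e-04  1.000e-04 -6.438e-01] ang 36.9 shift mm [-333.2   -9.1   60.3]
```

>>> servo_tool --plan "0 0 -0.644 -333 -9 30 50;0 0 -0.644 -333 -9 30 50;0 0 -0.644 -333 -9 60 50;0 0 -0.644 -333 -9 60 50;0 0 -0.644 -333 -9 60 50;0 0 -0.644 -333 -9 60 50;0 0 -0.644 -333 -9 60 50;0 0 -0.644 -333 -9 60 50;0 0 -0.644 -333 -9 60 50;0 0 -0.644 -333 -9 60 50"

```text
t: 5.05
tcp_pos: [0.5852, 0.1417, 0.2505]
tool_rot: [-3.141, -0.0, -0.992]
wrist_force: [-1.2, 0.2, -0.7]
width: 0.0501
```

```bash
python3 - <<'E'
from h import *
for i in range(4): vision.grab_frame('top')
print(arm.get_obs()['joint_pos'].round(3))
plan([0.585,0.1432,0.144],down(np.radians(-56.8)))
E
```

```text
[ 0.504  0.387 -0.128  0.    -1.055  0.072]
rotvec [-0.0007 -0.0001 -0.0033] ang 0.2 shift mm [ -2.5  -0.9 106.6]
```

>>> servo_tool --plan "0 0 0 -2.5 -1 40 40;0 0 0 -2.5 -1 80 40;0 0 0 -2.5 -1 107 40;0 0 0 -2.5 -1 107 40;0 0 0 -2.5 -1 107 40;0 0 0 -2.5 -1 107 0;0 0 0 -2.5 -1 107 0;0 0 0 -2.5 -1 107 0;0 0 0 -2.5 -1 107 0;0 0 0 -2.5 -1 107 0"

```text
t: 6.25
tcp_pos: [0.5858, 0.1443, 0.1452]
tool_rot: [-3.138, -0.001, -0.993]
wrist_force: [-1.6, -0.4, 5.4]
width: 0.0115
```

>>> servo_tool --plan "0 0 0 0 0 -40 0;0 0 0 0 0 -80 0;0 0 0 0 0 -120 0;0 0 0 0 0 -170 0;0 0 0 0 0 -175 0;0 0 0 0 0 -175 0"

```text
t: 6.85
tcp_pos: [0.5851, 0.1443, 0.3201]
tool_rot: [-3.137, 0.0, -0.994]
wrist_force: [-0.5, -0.4, -1.9]
width: 0.0112
```

```bash
cat >> h.py <<'E'
LOCK=np.array([.5577,-.190,.100]); BY=np.radians(-5.13)
KZ=R.from_euler('z',BY).apply([-np.sin(.61),0,np.cos(.61)])
def rlock(turn=0): return R.from_euler('z',BY)*R.from_euler('y',-.61)*R.from_euler('z',-np.pi/2)*R.from_euler('x',np.pi)*R.from_euler('z',turn)
def loc():
    tp,tr,o=cur(); d=R.from_euler('z',BY)*R.from_euler('y',-.61)
    print('lockframe tcp mm',(d.inv().apply(tp-LOCK)*1e3).round(1),'turn/tilt deg',np.degrees((rlock().inv()*tr).as_rotvec()).round(2),'F',d.inv().apply(o['wrist_force']).round(1),'M',d.inv().apply(o['wrist_torque']).round(2),'w',round(o['width']*1e3,1),'t',o['t'])
E
python3 - <<'E'
from h import *
f=wcam();cv2.imwrite('pics/w3.png',f['color'])
plan(LOCK+KZ*.25,rlock())
E
```

```text
rotvec [0.5874 0.2044 0.6451] ang 51.3 shift mm [176.9 317.1  12.6]
```

View pics/w3.png

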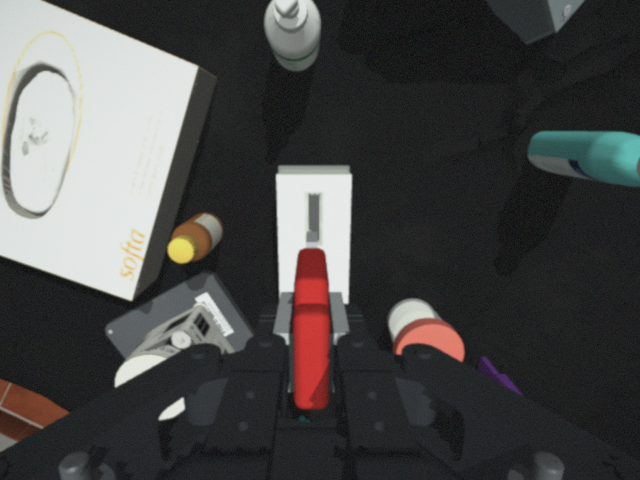

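The red key hangs straight in the jaws (bow at 312,330) and its slot below is empty (314,215). I'll carry it to the lock.

>>> servo_tool --plan "0.5874 0.2044 0.6451 177 317 13 0;0.5874 0.2044 0.6451 177 317 13 0;0.5874 0.2044 0.6451 177 317 13 0;0.5874 0.2044 0.6451 177 317 13 0;0.5874 0.2044 0.6451 177 317 13 0;0.5874 0.2044 0.6451 177 317 13 0;0.5874 0.2044 0.6451 177 317 13 0;0.5874 0.2044 0.6451 177 317 13 0;0.5874 0.2044 0.6451 177 317 13 0;0.5874 0.2044 0.6451 177 317 13 0"

```text
t: 7.9
tcp_pos: [0.4153, -0.1777, 0.3038]
tool_rot: [-2.534, -0.001, -1.662]
wrist_force: [-0.0, 0.2, -1.6]
width: 0.0111
```

```bash
python3 - <<'E'
from h import *
for i in range(4): vision.grab_frame('top')
loc();print(arm.get_obs()['joint_pos'].round(3))
plan(LOCK+KZ*.155,rlock())
E
```

```text
lockframe tcp mm [  0.5   0.7 248.9] turn/tilt deg [-0.06  0.   -0.13] F [-1.5  0.4 -1.3] M [ 0.03  1.41 -0.03] w 11.1 t 8.1
[-0.022 -0.107 -0.737  0.118 -0.335 -0.164]
rotvec [ 0.0011 -0.0001  0.0023] ang 0.1 shift mm [ 0.6  0.4 93.9]
```

>>> servo_tool --plan "0.001 0 0.002 0.6 0.4 40 0;0.001 0 0.002 0.6 0.4 80 0;0.001 0 0.002 0.6 0.4 100 0;0.001 0 0.002 0.6 0.4 100 0;0.001 0 0.002 0.6 0.4 100 0"

```text
t: 8.6
tcp_pos: [0.4736, -0.1908, 0.2281]
tool_rot: [-2.539, 0.014, -1.65]
wrist_force: [0.1, -0.4, -0.9]
width: 0.0117
```

```bash
python3 - <<'E'
from h import *
vision.grab_frame('top');f=wcam();g=vision.grab_frame('scene')
loc()
a=cv2.resize(f['color'][120:420,190:490],(400,400));b=cv2.resize(g['color'][230:350,400:520],(400,400),interpolation=cv2.INTER_CUBIC)
cv2.imwrite('pics/w4.png',np.hstack([a,b]))
E
```

```text
lockframe tcp mm [  4.8  -8.5 154.3] turn/tilt deg [-0.28 -0.99  0.01] F [-0.8  0.5 -1.7] M [0.02 1.43 0.03] w 11.2 t 8.75
```

View pics/w4.png

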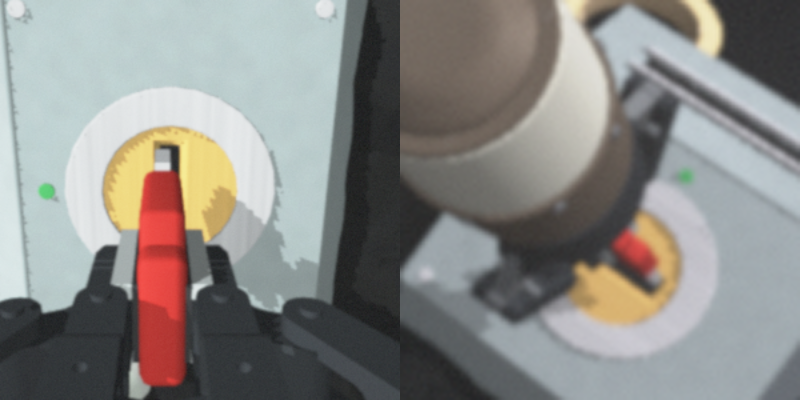

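The key is short of the mouth and about 8 mm to one side of it, because the joint speed limit cut the rows. I'll settle it on the axis before inserting.

```bash
python3 - <<'E'
from h import *
print(arm.get_obs()['joint_pos'].round(3));plan(LOCK+KZ*.15,rlock())
E
```

```text
[-0.067  0.119 -0.686 -0.028 -0.161  0.009]
rotvec [ 0.0048  0.0172 -0.0001] ang 1.0 shift mm [-8.4  4.7  4.5]
```

j5 is sitting at its -0.16 limit: held straight, the tool cannot take the lock's angle. The key has to be gripped with the tool tilted about the jaw axis. I'll fit the kinematics from the recorded poses and work out a tilt that stays in range.

```bash
cat > kin.py <<'E'
from h import *
from scipy.optimize import least_squares
D=[([1.5646,.3855,.0066,-.0005,-1.194,-.2586],[.1634,.6028,.3028],[3.1394,0,-.265]),
([.672,.282,-.145,0,-1.143,-.077],[.5231,.2118,.3035],[-3.141,0,-.976]),
([-.054,.314,-.082,0,-1.175,-.013],[.5542,-.1902,.3099],[3.1413,0,-1.638])]
T0=np.array([[0,0,1],[-1,0,0],[0,-1,0.]])
S4=-1
def fk(q,P):
    a1,d,h,L2,e,L3,Lt=P
    r1=R.from_euler('z',q[0]);r2=r1*R.from_euler('y',q[1]);r3=r2*R.from_euler('y',-q[2])
    r6=r3*R.from_euler('x',S4*q[3])*R.from_euler('y',-q[4])
    p=r1.apply([a1,d,h])+r2.apply([0,0,L2])+r3.apply([L3,0,e])+r6.apply([Lt,0,0])
    return p,r6*R.from_euler('x',-q[5])*R.from_matrix(T0)
LIM=np.array([[-3.14,3.14],[-1.21,2.06],[-1.07,1.41],[-3.16,2.05],[-2.99,-.16],[-3.1,3.1]])
def ik(p,r,P,q0):
    f=lambda q:np.r_[(fk(q,P)[0]-p)*10,(r.inv()*fk(q,P)[1]).as_rotvec()]
    s=least_squares(f,np.clip(q0,LIM[:,0]+1e-3,LIM[:,1]-1e-3),bounds=(LIM[:,0],LIM[:,1])); return s.x,np.abs(s.fun).max()
E
cat > k2.py <<'E'
from kin import *
import kin,json
o=arm.get_obs(); 
D+=[(o['joint_pos'],o['tcp_pos'],o['tool_rot'])]
for S in(1,-1):
    kin.S4=S
    D2=D
    def res(P): return np.concatenate([np.r_[(fk(q,P)[0]-p)*1e3,(R.from_euler('xyz',r).inv()*fk(q,P)[1]).as_rotvec()*300] for q,p,r in D2])
    s=least_squares(lambda P:np.r_[res(P),(P-[0,-.15,.4,.4,0,.4,.2])*.5],[0,-.15,.4,.4,0,.4,.2]); print(S,s.x.round(4),'res',np.abs(res(s.x)).max().round(2)); 
    # check of earlier pose with j4=.118
    p,r=fk([-.022,-.107,-.737,.118,-.335,-.164],s.x);print(p,r.as_euler('xyz'),'want .4153 -.1777 .3038 / -2.534 -.001 -1.662')
E
python3 k2.py
```

```text
1 [-0.001  -0.1593  0.1269  0.5705  0.013   0.4154  0.2112] res 16.73
[ 0.39854862 -0.15994213  0.28665271] [-2.55849383  0.1870383  -1.79986669] want .4153 -.1777 .3038 / -2.534 -.001 -1.662
-1 [-0.0034 -0.1598  0.139   0.5688  0.0084  0.4206  0.2154] res 0.18
[ 0.39978812 -0.17701762  0.28681285] [-2.53256181e+00 -1.74980840e-03 -1.65799619e+00] want .4153 -.1777 .3038 / -2.534 -.001 -1.662
```

```bash
cat > k3.py <<'E'
from kin import *
o=arm.get_obs(); d=R.from_euler('z',BY)*R.from_euler('y',-.61)
D+=[(o['joint_pos'],o['tcp_pos'],o['tool_rot']),([-.022,-.107,-.737,.118,-.335,-.164],LOCK+d.apply([.0005,.0007,.2489]),[-2.534,-.001,-1.662])]
def res(P): return np.concatenate([(fk(q,P)[0]-p)*1e3 for q,p,r in D])
x0=np.array([0,-.16,.2,.5,0,.42,.2])
s=least_squares(lambda P:np.r_[res(P),(P-x0)*.5],x0);P=s.x;print(P.round(4),np.abs(res(P)).max())
np.save('P.npy',P)
# tool orientation with tilt phi about jaw axis (tool y): r = rlock(turn)*Ry(phi); grasp point g ahead of TCP, at height H over shoulder
def pose(turn,phi,out,H=.028,g=.054):
    r=rlock(turn)*R.from_euler('y',phi); gp=LOCK+KZ*(H+out); return gp-r.apply([0,0,g]),r
if __name__=='__main__':
  for phi in(-.45,-.35,.35,.45):
   for s4 in(-1,1):
    q=None;print('phi',phi,'s4',s4,'lean(box)',d.inv().apply(-pose(0,phi,0)[1].apply([0,0,1])).round(2))
    q=np.array([0,.1,-.7,s4*1.5,-.4,-s4*1.5])
    for turn,out in((0,.15),(0,.08),(0,0),(.4,0),(.8,0),(1.2,0),(1.6,0),(1.7,0)):
        q,e=ik(*pose(turn,phi,out),P,q);print(turn,out,q.round(2),round(e,3))
E
python3 k3.py
```

```text
[-0.0746 -0.159   0.322   0.598  -0.0702  0.5207  0.3136] 8.330179989228636
phi -0.45 s4 -1 lean(box) [ 0.   -0.43  0.9 ]
0 0.15 [-0.51  0.18 -0.54 -1.03 -0.79  1.3 ] 0.0
0 0.08 [-0.47  0.31 -0.52 -1.15 -0.71  1.43] 0.0
0 0 [-0.43  0.47 -0.47 -1.3  -0.65  1.58] 0.0
0.4 0 [-0.44  0.49 -0.58 -1.75 -0.66  1.67] 0.0
0.8 0 [-0.39  0.52 -0.7  -2.25 -0.73  1.74] 0.0
1.2 0 [-0.24  0.55 -0.82 -2.76 -0.85  1.73] 0.0
1.6 0 [-0.04  0.56 -0.9  -3.16 -0.96  1.53] 0.04
1.7 0 [-0.04  0.56 -0.9  -3.16 -0.95  1.44] 0.085
phi -0.45 s4 1 lean(box) [ 0.   -0.43  0.9 ]
0 0.15 [-0.51  0.18 -0.54 -1.03 -0.79  1.3 ] 0.0
0 0.08 [-0.47  0.31 -0.52 -1.15 -0.71  1.43] 0.0
0 0 [-0.43  0.47 -0.47 -1.3  -0.65  1.58] 0.0
0.4 0 [-0.44  0.49 -0.58 -1.75 -0.66  1.67] 0.0
0.8 0 [-0.39  0.52 -0.7  -2.25 -0.73  1.74] 0.0
1.2 0 [-0.24  0.55 -0.82 -2.76 -0.85  1.73] 0.0
1.6 0 [-0.04  0.56 -0.9  -3.16 -0.96  1.53] 0.04
1.7 0 [-0.04  0.56 -0.9  -3.16 -0.95  1.44] 0.085
phi -0.35 s4 -1 lean(box) [ 0.   -0.34  0.94]
0 0.15 [-0.43  0.11 -0.59 -0.98 -0.65  1.19] 0.0
0 0.08 [-0.4   0.25 -0.57 -1.14 -0.57  1.36] 0.0
0 0 [-0.36  0.4
[... 1709 characters left out ...]
  0.36 -0.7   1.33 -0.71 -1.8 ] 0.0
0.4 0 [ 0.32  0.34 -0.58  0.96 -0.68 -1.72] 0.0
0.8 0 [ 0.2   0.34 -0.47  0.62 -0.68 -1.66] 0.0
1.2 0 [ 0.07  0.35 -0.39  0.29 -0.69 -1.62] 0.0
1.6 0 [-0.06  0.37 -0.34 -0.01 -0.7  -1.62] 0.0
1.7 0 [-0.09  0.38 -0.33 -0.09 -0.7  -1.62] 0.0
phi 0.45 s4 1 lean(box) [0.   0.43 0.9 ]
0 0.15 [ 0.58 -0.05 -0.79  0.97 -0.93 -1.46] 0.0
0 0.08 [ 0.49  0.15 -0.76  1.13 -0.8  -1.61] 0.0
0 0 [ 0.41  0.36 -0.7   1.33 -0.71 -1.8 ] 0.0
0.4 0 [ 0.32  0.34 -0.58  0.96 -0.68 -1.72] 0.0
0.8 0 [ 0.2   0.34 -0.47  0.62 -0.68 -1.66] 0.0
1.2 0 [ 0.07  0.35 -0.39  0.29 -0.69 -1.62] 0.0
1.6 0 [-0.06  0.37 -0.34 -0.01 -0.7  -1.62] 0.0
1.7 0 [-0.09  0.38 -0.33 -0.09 -0.7  -1.62] 0.0
```

phi = +0.4 rad, with the gripper leaning to the box's +y, keeps every joint well inside its range through the whole turn. I'll put the red key back first and regrasp it tilted.

```bash
python3 - <<'E'
from h import *
plan([.585,.1437,.31],down(np.radians(-56.8)))
E
```

```text
rotvec [-0.5876 -0.1862 -0.643 ] ang 51.0 shift mm [-343.6 -113.3  -13.9]
```

>>> servo_tool --plan "0 0 0 0 0 -50 0;0 0 0 0 0 -95 0;-0.5876 -0.1862 -0.643 -344 -113 -14 0;-0.5876 -0.1862 -0.643 -344 -113 -14 0;-0.5876 -0.1862 -0.643 -344 -113 -14 0;-0.5876 -0.1862 -0.643 -344 -113 -14 0;-0.5876 -0.1862 -0.643 -344 -113 -14 0;-0.5876 -0.1862 -0.643 -344 -113 -14 0;-0.5876 -0.1862 -0.643 -344 -113 -14 0;-0.5876 -0.1862 -0.643 -344 -113 -14 0"

```text
t: 9.75
tcp_pos: [0.5872, 0.1475, 0.3093]
tool_rot: [-3.139, 0.0, -0.99]
wrist_force: [0.1, -0.7, -1.7]
width: 0.0114
```

```bash
python3 - <<'E'
from h import *
for i in range(6): vision.grab_frame('top')
print(arm.get_obs()['joint_pos'].round(3),arm.get_obs()['tcp_pos'])
plan([.585,.1437,.144],down(np.radians(-56.8)))
E
```

```text
[ 5.080e-01  3.420e-01 -4.200e-02 -1.000e-03 -1.187e+00  7.000e-02] [0.58489824 0.1427307  0.30988835]
rotvec [-0.0002  0.0006 -0.0016] ang 0.1 shift mm [ -0.6  -0.6 165.9]
```

>>> servo_tool --plan "0 0 -0.0016 -0.6 -0.6 50 0;0 0 -0.0016 -0.6 -0.6 100 0;0 0 -0.0016 -0.6 -0.6 120 0;0 0 -0.0016 -0.6 -0.6 140 0;0 0 -0.0016 -0.6 -0.6 155 0;0 0 -0.0016 -0.6 -0.6 165 0;0 0 -0.0016 -0.6 -0.6 165 0;0 0 -0.0016 -0.6 -0.6 165 0"

```text
t: 10.85
tcp_pos: [0.5858, 0.144, 0.145]
tool_rot: [-3.141, 0.001, -0.991]
wrist_force: [-1.5, -0.3, -1.8]
width: 0.0115
```

>>> servo_tool --plan "0 0 0 0 0 0 30;0 0 0 0 0 0 30;0 0.13 0 -7 0 0.5 30;0 0.27 0 -14.4 0 2 30;0 0.4 0 -21 0 5 30;0 0.4 0 -21 0 5 30;0 0.4 0 -21 0 5 0;0 0.4 0 -21 0 5 0;0 0.4 0 -21 0 5 0;0 0.4 0 -21 0 5 0"

```text
t: 11.85
tcp_pos: [0.5745, 0.1619, 0.1393]
tool_rot: [-3.141, -0.398, -0.992]
wrist_force: [0.2, -0.0, -1.4]
width: 0.0114
```

```bash
cat >> h.py <<'E'
PHI=.4
def ks(slot,out,H=.028): # stand pose: slot xy, key lifted by out
    r=down(np.radians(-56.8))*R.from_euler('y',PHI); return np.array([*slot,.062+H+out])-r.apply([0,0,.054]),r
def kl(out,turn=0,H=.028,dx=0,dy=0):
    r=rlock(turn)*R.from_euler('y',PHI); d=R.from_euler('z',BY)*R.from_euler('y',-.61)
    return LOCK+d.apply([dx,dy,H+out])-r.apply([0,0,.054]),r
def st(): # grasp point and key axis error in lock frame
    tp,tr,o=cur(); d=R.from_euler('z',BY)*R.from_euler('y',-.61); k=tr*R.from_euler('y',-PHI)
    print('grasp in lock mm',(d.inv().apply(tp+tr.apply([0,0,.054])-LOCK)*1e3).round(1),'err deg',np.degrees((rlock().inv()*k).as_rotvec()).round(2),'F',d.inv().apply(o['wrist_force']).round(1),'M',d.inv().apply(o['wrist_torque']).round(2),'w',round(o['width']*1e3,1),'q',o['joint_pos'].round(2),'t',round(o['t'],2))
RED=(.585,.1435);BLUE=(.5467,.2018);YEL=(.5084,.2604)
E
python3 - <<'E'
from h import *
tp,tr,o=cur();print(o['width'],tp+tr.apply([0,0,.054]),tr.as_euler('xyz'),ks(RED,0)[1].as_euler('xyz'))
plan(*ks(RED,.2))
E
```

```text
0.011354657225864642 [0.5859809  0.14434831 0.08948894] [-3.14147662 -0.39830696 -0.99188232] [ 3.14159265 -0.4        -0.99134702]
rotvec [ 0.0001  0.0017 -0.0005] ang 0.1 shift mm [  77.8    1.3 -184.7]
```

>>> servo_tool --plan "0 0 0 19.5 0 -46 0;0 0 0 39 0 -92 0;0 0 0 58 0 -138 0;0 0 0 78 0 -185 0;0 0 0 78 0 -185 0;0 0 0 78 0 -185 0"

```text
t: 12.45
tcp_pos: [0.5743, 0.162, 0.3412]
tool_rot: [-3.139, -0.397, -0.993]
wrist_force: [0.0, -0.0, -2.0]
width: 0.0113
```

```bash
python3 - <<'E'
from h import *
for i in range(3): vision.grab_frame('top')
plan(*kl(.16)); st()
E
```

```text
rotvec [0.293  0.2037 0.8273] ang 51.6 shift mm [152.9 299.3 112.4]
grasp in lock mm [105.4 334.9 155.6] err deg [-33.92 -11.67 -37.12] F [-0.3  0.3 -1.7] M [ 0.66  0.54 -0.45] w 11.3 q [ 0.67  0.29 -0.25  0.44 -1.12 -0.31] t 12.6
```

>>> servo_tool --plan "0.293 0.2037 0.8273 153 299 112 0;0.293 0.2037 0.8273 153 299 112 0;0.293 0.2037 0.8273 153 299 112 0;0.293 0.2037 0.8273 153 299 112 0;0.293 0.2037 0.8273 153 299 112 0;0.293 0.2037 0.8273 153 299 112 0;0.293 0.2037 0.8273 153 299 112 0;0.293 0.2037 0.8273 153 299 112 0;0.293 0.2037 0.8273 153 299 112 0;0.293 0.2037 0.8273 153 299 112 0"

```text
t: 13.6
tcp_pos: [0.4236, -0.1583, 0.2949]
tool_rot: [-2.493, -0.322, -1.903]
wrist_force: [1.0, 0.4, -1.9]
width: 0.011
```

```bash
python3 - <<'E'
from h import *
for i in range(4): vision.grab_frame('top')
plan(*kl(.066)); st()
E
```

```text
rotvec [-0.0037  0.0055  0.0017] ang 0.4 shift mm [-33.2   2.6  87.7]
grasp in lock mm [  2.5   3.4 187.6] err deg [ 0.16 -0.32 -0.17] F [-0.8  0.4 -1.2] M [ 0.85  1.35 -0.59] w 11.3 q [-0.29 -0.09 -1.05  1.79 -0.28 -1.62] t 13.8
```

```bash
cat > kin2.py <<'E'
from kin import *
d=R.from_euler('z',BY)*R.from_euler('y',-.61)
D+=[([.508,.342,-.042,-.001,-1.187,.070],[.5849,.1427,.3099],[-3.1415,0,-.9895]),
([-.067,.119,-.686,-.028,-.161,.009],[.4734,-.1908,.2281],[-2.539,.014,-1.65]),
([-.022,-.107,-.737,.118,-.335,-.164],LOCK+d.apply([.0005,.0007,.2489]),[-2.534,-.001,-1.662]),
([.67,.29,-.25,.44,-1.12,-.31],[.5743,.162,.3412],[-3.139,-.397,-.993])]
def fk(q,P):
    a1,dd,h,L2,e,L3,Lt,w,w6=P
    r1=R.from_euler('z',q[0]);r2=r1*R.from_euler('y',q[1]);r3=r2*R.from_euler('y',-q[2])
    r4=r3*R.from_euler('x',-q[3]); r5=r4*R.from_euler('y',-q[4])
    p=r1.apply([a1,dd,h])+r2.apply([0,0,L2])+r3.apply([L3,0,e])+r4.apply([0,w,w6])+r5.apply([Lt,0,0])
    return p,r5*R.from_euler('x',-q[5])*R.from_matrix(T0)
def ik(p,r,P,q0):
    f=lambda q:np.r_[(fk(q,P)[0]-p)*10,(r.inv()*fk(q,P)[1]).as_rotvec()]
    s=least_squares(f,np.clip(q0,LIM[:,0]+1e-3,LIM[:,1]-1e-3),bounds=(LIM[:,0],LIM[:,1])); return s.x,np.abs(s.fun).max()
def fit():
    x0=np.array([0,-.08,.2,.5,0,.42,.2,-.08,0])
    res=lambda P:np.concatenate([(fk(q,P)[0]-p)*1e3 for q,p,r in D])
    s=least_squares(lambda P:np.r_[res(P),(P-x0)*1.],x0);print(s.x.round(4),res(s.x).reshape(-1,3).round(1).tolist())
    print([np.degrees((R.from_euler('xyz',r).inv()*fk(q,s.x)[1]).magnitude()).round(1) for q,p,r in D]);return s.x
E
python3 - <<'E'
from kin2 import *
o=arm.get_obs();print(list(o['joint_pos'].round(4)),list(o['tcp_pos'].round(4)),list(o['tool_rot'].round(4)))
D.append((o['joint_pos'],o['tcp_pos'],o['tool_rot']))
P=fit();np.save('P.npy',P)
for phi in(.3,.4,.5,-.3,-.4):
    for q in ([-.29,-.09,-1.05,1.79,-.28,-1.62],[0,.1,-.7,-1.5,-.4,1.5]):
      print('phi',phi)
      for turn,out in((0,.16),(0,.1),(0,.05),(0,0),(.4,0),(.8,0),(1.2,0),(1.6,0)):
        r=rlock(turn)*R.from_euler('y',phi);gp=LOCK+KZ*(.028+out)
        q,e=ik(gp-r.apply([0,0,.054]),r,P,q);print(turn,out,q.round(2),round(e,3))
E
```

```text
[np.float64(-0.2865), np.float64(-0.0901), np.float64(-1.0538), np.float64(1.7863), np.float64(-0.283), np.float64(-1.6246)] [np.float64(0.4262), np.float64(-0.154), np.float64(0.296)] [np.float64(-2.4904), np.float64(-0.3215), np.float64(-1.893)]
[-1.100e-03  5.000e-04  1.525e-01  5.676e-01  4.500e-03  4.206e-01
  2.233e-01 -1.604e-01 -2.000e-04] [[0.2, 0.4, 0.8], [0.4, 0.3, 0.7], [0.3, 0.1, 1.0], [0.2, 0.2, 0.4], [-0.5, -0.2, 1.1], [-0.7, -0.1, 0.5], [-0.7, -1.4, -4.6], [1.3, 0.6, -0.0]]
[np.float64(0.0), np.float64(0.0), np.float64(0.0), np.float64(0.2), np.float64(0.1), np.float64(0.2), np.float64(0.7), np.float64(0.0)]
phi 0.3
0 0.16 [-0.33 -0.1  -1.05  1.7  -0.16 -1.5 ] 0.009
0 0.1 [-0.43  0.04 -1.01  2.05 -0.16 -1.78] 0.073
0 0.05 [-0.4   0.15 -0.97  2.05 -0.2  -1.82] 0.134
0 0 [-0.36  0.27 -0.93  2.05 -0.25 -1.87] 0.183
0.4 0 [-0.39  0.27 -0.91  2.05 -0.18 -2.22] 0.064
0.8 0 [-0.25  0.27 -0.9   1.54 -0.16 -2.21] 0.028
1.2 0 [-0.02  0.3  -0.7   0.49 -0.28 -1.75] 0.0
1.6 0 [-0.05  0.32 -0.51  0.01 -0.44 -1.64] 0.0
phi 0.3
0 0.16 [-0.33 -0.1  -1.05  1.7  -0.16 -1.5 ] 0.009
0 0.1
[... 2805 characters left out ...]
.83 -0.84  0.98] 0.0
0 0.05 [-0.44  0.27 -0.29 -0.89 -0.78  1.06] 0.0
0 0 [-0.44  0.37 -0.26 -0.94 -0.74  1.13] 0.0
0.4 0 [-0.52  0.37 -0.31 -1.18 -0.7   1.03] 0.0
0.8 0 [-0.59  0.36 -0.38 -1.43 -0.65  0.93] 0.0
1.2 0 [-0.65  0.35 -0.46 -1.7  -0.6   0.87] 0.0
1.6 0 [-0.69  0.34 -0.55 -2.01 -0.54  0.82] 0.0
phi -0.4
0 0.16 [-0.46  0.06 -0.31 -0.77 -0.92  0.9 ] 0.0
0 0.1 [-0.45  0.18 -0.31 -0.83 -0.84  0.98] 0.0
0 0.05 [-0.44  0.27 -0.29 -0.89 -0.78  1.06] 0.0
0 0 [-0.44  0.37 -0.26 -0.94 -0.74  1.13] 0.0
0.4 0 [-0.52  0.37 -0.31 -1.18 -0.7   1.03] 0.0
0.8 0 [-0.59  0.36 -0.38 -1.43 -0.65  0.93] 0.0
1.2 0 [-0.65  0.35 -0.46 -1.7  -0.6   0.87] 0.0
1.6 0 [-0.69  0.34 -0.55 -2.01 -0.54  0.82] 0.0
```

The 0.16 m lateral offset turns out to sit in the wrist, and the refitted model now matches to about 1 mm. It shows phi = +0.4 runs into the j4 limit, while phi = -0.35 stays clear of all limits for the whole turn. I'll go back and regrasp once more.

```bash
python3 - <<'E'
from h import *
tp,r=ks((.5855,.1441),.2,H=.0275); plan(tp,r)
E
```

```text
rotvec [-0.2937 -0.2005 -0.8223] ang 51.3 shift mm [-314.8 -123.2  -95.3]
```

>>> servo_tool --plan "-0.2937 -0.2005 -0.8223 -315 -123 -95 0;-0.2937 -0.2005 -0.8223 -315 -123 -95 0;-0.2937 -0.2005 -0.8223 -315 -123 -95 0;-0.2937 -0.2005 -0.8223 -315 -123 -95 0;-0.2937 -0.2005 -0.8223 -315 -123 -95 0;-0.2937 -0.2005 -0.8223 -315 -123 -95 0;-0.2937 -0.2005 -0.8223 -315 -123 -95 0;-0.2937 -0.2005 -0.8223 -315 -123 -95 0;-0.2937 -0.2005 -0.8223 -315 -123 -95 0;-0.2937 -0.2005 -0.8223 -315 -123 -95 0"

```text
t: 14.8
tcp_pos: [0.5751, 0.1666, 0.3379]
tool_rot: [-3.142, -0.4, -0.987]
wrist_force: [-1.8, -0.6, -2.7]
width: 0.0112
```

```bash
python3 - <<'E'
from h import *
for i in range(6): vision.grab_frame('top')
plan(*ks((.5855,.1441),.04,H=.0275));plan(*ks((.5855,.1441),.0,H=.0275));st()
E
```

```text
rotvec [ 0.0018 -0.0006 -0.004 ] ang 0.3 shift mm [-64.4  -1.8 146.4]
rotvec [ 0.0018 -0.0006 -0.004 ] ang 0.3 shift mm [-80.   -1.8 183.2]
grasp in lock mm [106.7 332.4 156.6] err deg [-33.63 -11.57 -36.89] F [-0.6 -0.9 -0.8] M [ 0.64  0.58 -0.45] w 11.2 q [ 0.67  0.29 -0.25  0.45 -1.12 -0.31] t 15.1
```

>>> servo_tool --plan "0 0 -0.004 -20 -1.5 46 0;0 0 -0.004 -39 -1.5 90 0;0 0 -0.004 -50 -1.5 115 0;0 0 -0.004 -57 -1.5 130 0;0 0 -0.004 -64 -1.5 146 0;0 0 -0.004 -72 -1.5 165 0;0 0 -0.004 -80 -1.5 183 0;0 0 -0.004 -80 -1.5 183 0;0 0 -0.004 -80 -1.5 183 30;0 0 -0.004 -80 -1.5 183 30"

```text
t: 16.1
tcp_pos: [0.575, 0.1616, 0.1405]
tool_rot: [-3.141, -0.401, -0.993]
wrist_force: [0.0, 0.6, -0.9]
width: 0.0301
```

```bash
sed -i 's/^PHI=.*/PHI=-.35/' h.py; python3 - <<'E'
from h import *
o=arm.get_obs();print(o['tcp_pos'],o['wrist_force'],o['width'])
plan(*ks(RED,.0))
E
```

```text
[0.5749677  0.16155711 0.1404647 ] [ 0.03320921  0.62507109 -0.8550567 ] 0.030143550326674682
rotvec [-5.00e-04 -7.51e-01 -1.60e-03] ang 43.0 shift mm [36.1  1.4 15. ]
```

>>> servo_tool --plan "0 -0.14 0 7 1 0 30;0 -0.28 0 14 1 1 30;0 -0.42 0 21 1 4 30;0 -0.56 0 28 1 8 30;0 -0.75 0 36 1.4 15 30;0 -0.75 0 36 1.4 15 30;0 -0.75 0 36 1.4 15 30;0 -0.75 0 36 1.4 15 0;0 -0.75 0 36 1.4 15 0;0 -0.75 0 36 1.4 15 0"

```text
t: 17.1
tcp_pos: [0.5942, 0.129, 0.1401]
tool_rot: [3.14, 0.348, -0.991]
wrist_force: [-0.5, -0.8, 1.1]
width: 0.0114
```

```bash
python3 - <<'E'
from h import *
tp,tr,o=cur();print(o['width'],tp+tr.apply([0,0,.054]),tr.as_euler('xyz'),ks(RED,0)[1].as_euler('xyz'))
plan(*ks(RED,.2))
E
```

```text
0.011431659480509733 [0.58402917 0.14436623 0.08930938] [ 3.14023467  0.34776478 -0.99094697] [ 3.14159265  0.35       -0.99134702]
rotvec [ 0.0015 -0.0022  0.0004] ang 0.2 shift mm [ -67.1    0.  -189.1]
```

>>> servo_tool --plan "0 0 0 -17 0 -47 0;0 0 0 -34 0 -94 0;0 0 0 -51 0 -141 0;0 0 0 -68 0 -188 0;0 0 0 -68 0 -188 0;0 0 0 -68 0 -188 0"

```text
t: 17.7
tcp_pos: [0.5944, 0.129, 0.3408]
tool_rot: [-3.14, 0.349, -0.991]
wrist_force: [0.2, -0.3, -3.3]
width: 0.0114
```

```bash
python3 - <<'E'
from h import *
for i in range(3): vision.grab_frame('top')
plan(*kl(.13,H=.0275,dy=.0013)); st()
E
```

```text
rotvec [0.779  0.2026 0.4054] ang 51.6 shift mm [1.983e+02 3.086e+02 2.000e-01]
grasp in lock mm [103.6 334.8 155.1] err deg [-33.96 -11.61 -37.13] F [-0.4 -0.1 -1.8] M [-0.56 -0.55  0.4 ] w 11.5 q [ 0.34  0.4   0.21 -0.34 -1.48  0.29] t 17.85
```

>>> servo_tool --plan "0.779 0.2026 0.4054 198 308.5 0 0;0.779 0.2026 0.4054 198 308.5 0 0;0.779 0.2026 0.4054 198 308.5 0 0;0.779 0.2026 0.4054 198 308.5 0 0;0.779 0.2026 0.4054 198 308.5 0 0;0.779 0.2026 0.4054 198 308.5 0 0;0.779 0.2026 0.4054 198 308.5 0 0;0.779 0.2026 0.4054 198 308.5 0 0;0.779 0.2026 0.4054 198 308.5 0 0;0.779 0.2026 0.4054 198 308.5 0 0"

```text
t: 18.85
tcp_pos: [0.4379, -0.1963, 0.2708]
tool_rot: [-2.5, 0.287, -1.455]
wrist_force: [0.2, 0.1, -2.0]
width: 0.0116
```

```bash
python3 - <<'E'
from h import *
for i in range(4): vision.grab_frame('top')
for z in (.06,.03,0): plan(*kl(z,H=.0275,dy=.0013))
st()
E
```

```text
rotvec [-0.0038  0.0025  0.0017] ang 0.3 shift mm [25.6  2.2 65.6]
rotvec [-0.0038  0.0025  0.0017] ang 0.3 shift mm [36.   2.3 93.7]
rotvec [-0.0038  0.0025  0.0017] ang 0.3 shift mm [ 46.4   2.5 121.9]
grasp in lock mm [  2.1   2.9 157.9] err deg [ 0.24 -0.14 -0.02] F [-0.9  0.9 -1.4] M [-0.7   1.32  0.51] w 11.5 q [-0.41  0.1  -0.34 -0.76 -0.81  0.88] t 19.05
```

>>> servo_tool --plan "-0.004 0.0025 0.0017 14 2.2 36 0;-0.004 0.0025 0.0017 25.6 2.2 65.6 0;-0.004 0.0025 0.0017 25.6 2.2 65.6 0;-0.004 0.0025 0.0017 25.6 2.2 65.6 0"

```text
t: 19.45
tcp_pos: [0.4773, -0.2006, 0.2131]
tool_rot: [-2.503, 0.285, -1.455]
wrist_force: [-0.7, 0.3, -1.3]
width: 0.0113
```

```bash
python3 - <<'E'
from h import *
for i in range(2): vision.grab_frame('top')
f=wcam();g=vision.grab_frame('scene')
for z in (.03,0): plan(*kl(z,H=.0275,dy=.0013))
st()
a=cv2.resize(f['color'][100:420,160:480],(400,400));b=cv2.resize(g['color'][230:350,400:520],(400,400),interpolation=cv2.INTER_CUBIC)
cv2.imwrite('pics/w5.png',np.hstack([a,b]))
E
```

```text
rotvec [-0.0029 -0.0021  0.0005] ang 0.2 shift mm [ 9.7  1.  30. ]
rotvec [-0.0029 -0.0021  0.0005] ang 0.2 shift mm [19.9  1.1 58.2]
grasp in lock mm [ 1.   0.1 89. ] err deg [0.17 0.12 0.03] F [-0.2  0.2 -0.8] M [-0.68  1.38  0.49] w 11.5 q [-0.41  0.23 -0.32 -0.84 -0.72  0.99] t 19.65
```

View pics/w5.png

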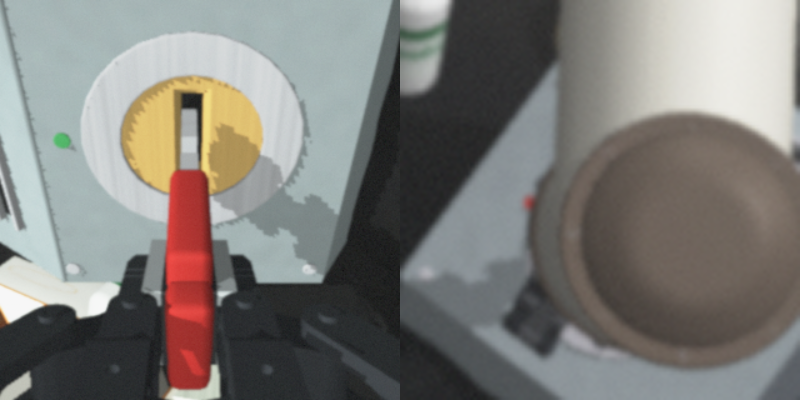

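The blade at (189,125) lines up with the slot centre at (190,130). Inserting it now.

>>> servo_tool --plan "-0.003 -0.002 0 5 0.7 14 0;-0.003 -0.002 0 7.5 1 22 0;-0.003 -0.002 0 9.7 1 30 0;-0.003 -0.002 0 12 1 37 0;-0.003 -0.002 0 14.5 1 44 0;-0.003 -0.002 0 17 1 51 0;-0.003 -0.002 0 19.5 1 57.5 0;-0.003 -0.002 0 19.5 1 57.5 0"

```text
t: 20.45
tcp_pos: [0.5108, -0.2031, 0.1635]
tool_rot: [-2.504, 0.287, -1.454]
wrist_force: [-3.6, 0.4, 3.0]
width: 0.0112
```

```bash
python3 - <<'E'
from h import *
vision.grab_frame('top');st()
plan(*kl(-.001,H=.0275,dy=.0013))
for a in(15,35,60,90,96): print(a);plan(*kl(-.0005,turn=np.radians(a),H=.0275))
E
```

```text
grasp in lock mm [-1.1  1.3 27.4] err deg [-0.15 -0.08  0.02] F [-1.  -0.2  4.5] M [-0.21  1.41  0.53] w 10.9 q [-0.4   0.35 -0.29 -0.92 -0.67  1.09] t 20.5
rotvec [ 0.0023  0.0014 -0.0012] ang 0.2 shift mm [ 0.3 -1.   0.8]
15
rotvec [0.0922 0.001  0.2447] ang 15.0 shift mm [0.7 3.8 0.1]
35
rotvec [2.121e-01 5.000e-04 5.726e-01] ang 35.0 shift mm [-1.8  9.6  1.1]
60
rotvec [ 3.618e-01 -1.000e-04  9.824e-01] ang 60.0 shift mm [-7.4 15.   3.1]
90
rotvec [ 5.4140e-01 -1.0000e-03  1.4742e+00] ang 90.0 shift mm [-16.   17.5   6.3]
96
rotvec [ 5.7730e-01 -1.1000e-03  1.5726e+00] ang 96.0 shift mm [-17.9  17.4   7. ]
```

>>> servo_tool --plan "0.046 0 0.122 0.5 2 0 0;0.092 0 0.245 0.7 3.8 0 0;0.13 0 0.35 0 5.5 0.3 0;0.165 0 0.44 -0.6 7.2 0.6 0;0.182 0 0.491 -1.1 8.2 0.8 0;0.182 0 0.491 -1.1 8.2 0.8 0"

```text
t: 21.1
tcp_pos: [0.503, -0.2005, 0.1589]
tool_rot: [-2.501, 0.573, -1.868]
wrist_force: [-10.1, 1.1, 9.0]
width: 0.0114
```

```bash
python3 - <<'E'
from h import *
vision.grab_frame('top');st()
E
```

```text
grasp in lock mm [-1.1  0.8 28.4] err deg [ 0.09 -0.11 28.75] F [-4.  -0.4 15. ] M [0.68 1.98 5.03] w 11.7 q [-0.5   0.35 -0.33 -1.2  -0.63  0.94] t 21.15
```

Red stops dead: 4.5 N m at 29°, against 0.06 N m for a free plug, so it is the wrong key. I'll turn it back slightly past zero to bring the plug home, then withdraw it.

```bash
python3 - <<'E'
from h import *
for a in(15,-5,0): print(a);plan(*kl(-.0005,turn=np.radians(a),H=.0275,dx=-.001))
print('out');plan(*kl(.13,H=.0275,dx=-.001))
E
```

```text
15
rotvec [-0.0836  0.0021 -0.225 ] ang 13.8 shift mm [ 0.5 -4.9  1.2]
-5
rotvec [-0.2036  0.0019 -0.5528] ang 33.8 shift mm [ -2.  -10.8   2.1]
0
rotvec [-0.1736  0.0019 -0.4709] ang 28.8 shift mm [-1.2 -9.4  1.9]
out
rotvec [-0.1736  0.0019 -0.4709] ang 28.8 shift mm [ -46.2   -9.5 -120.6]
```

>>> servo_tool --plan "-0.042 0 -0.11 0.5 -2.5 0 0;-0.0836 0 -0.225 0.5 -4.9 0.3 0;-0.13 0 -0.35 -0.3 -7.2 0.5 0;-0.17 0.002 -0.465 -1.2 -9.4 0.8 0;-0.2036 0.002 -0.5528 -2 -10.8 1 0;-0.2036 0.002 -0.5528 -2 -10.8 1 0;-0.2036 0.002 -0.5528 -2 -10.8 1 0;-0.1736 0.002 -0.471 -1.2 -9.4 1 0;-0.1736 0.002 -0.471 -1.2 -9.4 1 0"

```text
t: 22.05
tcp_pos: [0.5116, -0.2041, 0.1648]
tool_rot: [-2.499, 0.301, -1.473]
wrist_force: [-7.2, 4.1, 11.2]
width: 0.0111
```

```bash
python3 - <<'E'
from h import *
vision.grab_frame('top');st()
plan(*kl(.065,H=.0275,dx=-.001));plan(*kl(.13,H=.0275,dx=-.001))
E
```

```text
grasp in lock mm [ 1.   0.5 28. ] err deg [-0.02 -0.13  1.36] F [ 0.1  4.1 14.8] M [1.43 1.08 0.45] w 11.2 q [-0.41  0.35 -0.28 -0.93 -0.67  1.08] t 22.1
rotvec [-0.0078  0.0022 -0.0224] ang 1.4 shift mm [-21.9   1.6 -60.7]
rotvec [-0.0078  0.0022 -0.0224] ang 1.4 shift mm [ -44.3    1.6 -121.7]
```

>>> servo_tool --plan "0 0 -0.01 -11 0 -30 0;-0.008 0.002 -0.022 -22 1 -61 0;-0.008 0.002 -0.022 -40 1.6 -110 0;-0.008 0.002 -0.022 -44 1.6 -122 0;-0.008 0.002 -0.022 -44 1.6 -122 0"

```text
t: 22.6
tcp_pos: [0.4367, -0.1989, 0.2707]
tool_rot: [-2.5, 0.279, -1.456]
wrist_force: [0.4, 0.2, -1.8]
width: 0.0112
```

```bash
python3 - <<'E'
from h import *
f=wcam();vision.grab_frame('top');cv2.imwrite('pics/w6.png',f['color'][60:420,100:540]);st()
plan(*ks((.584,.1444),.2,H=.0275))
E
```

```text
grasp in lock mm [ -2.1  -1.  155. ] err deg [-0.14  0.19  0.02] F [-2.5 -0.2 -1.4] M [-0.71  1.38  0.5 ] w 11.6 q [-0.42  0.1  -0.35 -0.76 -0.8   0.89] t 22.7
rotvec [-0.7707 -0.2061 -0.4099] ang 51.4 shift mm [-315.6 -145.9  127.8]
```

View pics/w6.png

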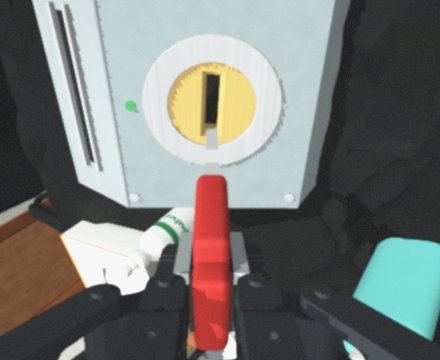

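The slot (212,100) is back in line with the box and the red key is still straight in the jaws. I'll return it to its slot.

>>> servo_tool --plan "-0.771 -0.206 -0.41 -315.6 -146 128 0;-0.771 -0.206 -0.41 -315.6 -146 128 0;-0.771 -0.206 -0.41 -315.6 -146 128 0;-0.771 -0.206 -0.41 -315.6 -146 128 0;-0.771 -0.206 -0.41 -315.6 -146 128 0;-0.771 -0.206 -0.41 -315.6 -146 128 0;-0.771 -0.206 -0.41 -315.6 -146 128 0;-0.771 -0.206 -0.41 -315.6 -146 128 0;-0.771 -0.206 -0.41 -315.6 -146 128 0;-0.771 -0.206 -0.41 -315.6 -146 128 0"

```text
t: 23.7
tcp_pos: [0.5942, 0.1298, 0.3374]
tool_rot: [3.136, 0.351, -0.991]
wrist_force: [-0.0, -0.0, -1.1]
width: 0.0115
```

```bash
python3 - <<'E'
from h import *
for i in range(6): vision.grab_frame('top')
st();plan(*ks((.584,.1444),.06,H=.0275));plan(*ks((.584,.1444),.0,H=.0275))
E
```

```text
grasp in lock mm [105.4 334.4 158.1] err deg [-33.63 -11.6  -37.12] F [-1.3 -0.5 -1.1] M [-0.56 -0.56  0.38] w 11.3 q [ 0.34  0.39  0.21 -0.34 -1.48  0.29] t 24.0
rotvec [ 0.0004 -0.0012 -0.0005] ang 0.1 shift mm [ 47.6  -1.1 132.2]
rotvec [ 0.0004 -0.0012 -0.0005] ang 0.1 shift mm [ 68.1  -1.1 188.6]
```

>>> servo_tool --plan "0 0 0 17 -1 47 0;0 0 0 34 -1 94 0;0 0 0 47.6 -1 132 0;0 0 0 53 -1 147 0;0 0 0 59 -1 163 0;0 0 0 65 -1 179 0;0 0 0 68 -1 189 0;0 0 0 68 -1 189 0;0 0 0 68 -1 189 30;0 0 0 68 -1 189 30"

```text
t: 25.0
tcp_pos: [0.5946, 0.1301, 0.1407]
tool_rot: [-3.14, 0.348, -0.99]
wrist_force: [0.2, -1.1, 0.2]
width: 0.0302
```

```bash
python3 - <<'E'
from h import *
vision.grab_frame('top');o=arm.get_obs();print(o['tcp_pos'],o['wrist_force'],o['width'])
plan(*ks((.584,.1444),.08,H=.0275));plan(*ks(BLUE,.08));plan(*ks(BLUE,.0))
E
```

```text
[0.59447686 0.13005777 0.14055022] [ 0.42528055  0.25766604 -0.28555942] 0.030114463734751504
rotvec [-0.0004 -0.0018  0.0013] ang 0.1 shift mm [-26.5   0.8 -75.2]
rotvec [-0.0004 -0.0018  0.0013] ang 0.1 shift mm [-91.    0.6 -52.3]
rotvec [-0.0004 -0.0018  0.0013] ang 0.1 shift mm [-63.7   0.6  22.9]
```

>>> servo_tool --plan "0 0 0 -13 0.5 -38 30;0 0 0 -26.5 0.6 -75 30;0 0 0 -60 0.6 -63 30;0 0 0 -91 0.6 -52 30;0 0 0 -91 0.6 -52 30;0 0 0 -77 0.6 -14 30;0 0 0 -64 0.6 23 30;0 0 0 -64 0.6 23 30;0 0 0 -64 0.6 23 30;0 0 0 -64 0.6 23 0"

```text
t: 26.05
tcp_pos: [0.5578, 0.1866, 0.1423]
tool_rot: [-3.138, 0.347, -0.989]
wrist_force: [0.7, -0.5, 0.8]
width: 0.0168
```

>>> servo_tool --plan "0 0 0 0 0 0 0;0 0 0 0 0 0 0;0 0 0 0 0 0 0"

```text
t: 26.35
tcp_pos: [0.5576, 0.1867, 0.1424]
tool_rot: [-3.138, 0.347, -0.989]
wrist_force: [0.8, -1.0, 7.0]
width: 0.0113
```

```bash
python3 - <<'E'
from h import *
tp,tr,o=cur();gp=tp+tr.apply([0,0,.054]);n=np.array([-.547,.837]);print(o['width'],gp,'off along stand y',(gp[:2]-BLUE)@n,o['t'])
f=vision.grab_frame('scene');cv2.imwrite('pics/s7.png',cv2.resize(f['color'][170:290,220:380],(640,480),interpolation=cv2.INTER_CUBIC))
plan(*ks(BLUE,.2))
E
```

```text
0.011337795540669111 [0.54768139 0.202145   0.09160116] off along stand y -0.0002480513656638314 26.35
rotvec [-0.0031 -0.0027  0.0027] ang 0.3 shift mm [-6.760e+01  1.000e-01 -1.865e+02]
```

View pics/s7.png

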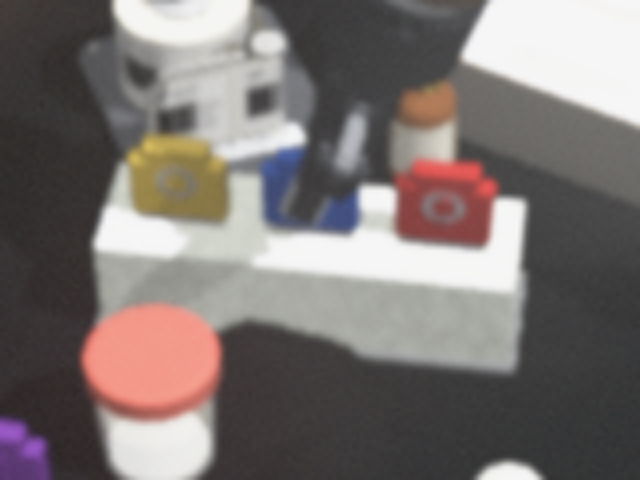

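Red (445,205) stands fully down again and blue is gripped. I'll lift it and carry it over.

>>> servo_tool --plan "0 0 0 -17 0 -47 0;0 0 0 -34 0 -94 0;0 0 0 -51 0 -140 0;0 0 0 -67.5 0 -186 0;0 0 0 -67.5 0 -186 0;0 0 0 -67.5 0 -186 0"

```text
t: 27.0
tcp_pos: [0.5561, 0.1866, 0.3393]
tool_rot: [-3.139, 0.349, -0.99]
wrist_force: [-0.8, 1.0, -2.9]
width: 0.0113
```

```bash
python3 - <<'E'
from h import *
for i in range(3): vision.grab_frame('top')
plan(*kl(.13,H=.0295,dx=-.0005)); st()
E
```

```text
rotvec [0.7783 0.2026 0.4073] ang 51.6 shift mm [262.2 310.6 -26.2]
grasp in lock mm [ 67.2 389.  178.8] err deg [-33.89 -11.61 -37.21] F [-1.  -0.8 -2.8] M [-0.54 -0.54  0.42] w 11.1 q [ 0.45  0.35  0.13 -0.35 -1.42  0.2 ] t 27.15
```

>>> servo_tool --plan "0.778 0.2026 0.407 262 310.6 -26 0;0.778 0.2026 0.407 262 310.6 -26 0;0.778 0.2026 0.407 262 310.6 -26 0;0.778 0.2026 0.407 262 310.6 -26 0;0.778 0.2026 0.407 262 310.6 -26 0;0.778 0.2026 0.407 262 310.6 -26 0;0.778 0.2026 0.407 262 310.6 -26 0;0.778 0.2026 0.407 262 310.6 -26 0;0.778 0.2026 0.407 262 310.6 -26 0;0.778 0.2026 0.407 262 310.6 -26 0"

```text
t: 28.15
tcp_pos: [0.4355, -0.1989, 0.2709]
tool_rot: [-2.502, 0.288, -1.459]
wrist_force: [0.8, 0.4, -1.5]
width: 0.0112
```

```bash
python3 - <<'E'
from h import *
for i in range(5): vision.grab_frame('top')
plan(*kl(.06,H=.0295,dx=-.0005));st()
E
```

```text
rotvec [-0.0027  0.0036  0.003 ] ang 0.3 shift mm [26.4  1.7 65. ]
grasp in lock mm [  1.1   2.5 159.7] err deg [ 0.21 -0.21 -0.11] F [-0.5  1.2 -1.5] M [-0.66  1.32  0.46] w 11.5 q [-0.41  0.09 -0.34 -0.76 -0.81  0.89] t 28.4
```

>>> servo_tool --plan "-0.003 0.003 0.003 14 1.7 36 0;-0.003 0.003 0.003 26.4 1.7 65 0;-0.003 0.003 0.003 26.4 1.7 65 0;-0.003 0.003 0.003 26.4 1.7 65 0"

```text
t: 28.8
tcp_pos: [0.4756, -0.2019, 0.2145]
tool_rot: [-2.503, 0.285, -1.455]
wrist_force: [0.4, -0.7, -0.3]
width: 0.0116
```

```bash
python3 - <<'E'
from h import *
for i in range(4): vision.grab_frame('top')
plan(*kl(.03,H=.0295,dx=-.0005));plan(*kl(0,H=.0295,dx=-.0005));st()
E
```

```text
rotvec [-0.0029 -0.0018 -0.    ] ang 0.2 shift mm [ 9.3  0.9 30.1]
rotvec [-0.0029 -0.0018 -0.    ] ang 0.2 shift mm [19.5  1.  58.3]
grasp in lock mm [ 0.5 -1.6 90.9] err deg [0.16 0.1  0.06] F [-1.3  0.7 -1.8] M [-0.71  1.32  0.48] w 11.2 q [-0.41  0.23 -0.32 -0.84 -0.73  1.  ] t 29.0
```

>>> servo_tool --plan "-0.003 -0.002 0 4.5 0.8 14 0;-0.003 -0.002 0 7 1 22 0;-0.003 -0.002 0 9.3 1 30 0;-0.003 -0.002 0 12 1 37 0;-0.003 -0.002 0 14.3 1 44 0;-0.003 -0.002 0 17 1 51 0;-0.003 -0.002 0 19.5 1 58 0;-0.003 -0.002 0 19.5 1 58.5 0"

```text
t: 29.8
tcp_pos: [0.5093, -0.2049, 0.1651]
tool_rot: [-2.503, 0.286, -1.452]
wrist_force: [-10.4, -0.3, 16.0]
width: 0.0114
```

```bash
python3 - <<'E'
from h import *
vision.grab_frame('top');st()
for a in(15,30): print(a);plan(*kl(-.0005,turn=np.radians(a),H=.0295,dx=-.0008))
E
```

```text
grasp in lock mm [-1.2 -0.5 29.6] err deg [-0.09 -0.1  -0.04] F [ 0.6 -1.1 14.3] M [0.34 0.95 0.4 ] w 11.4 q [-0.41  0.35 -0.29 -0.91 -0.67  1.09] t 29.85
15
rotvec [0.0917 0.0015 0.246 ] ang 15.0 shift mm [-1.   4.5  1. ]
30
rotvec [0.1816 0.0013 0.4918] ang 30.0 shift mm [-2.7  8.9  1.6]
```

>>> servo_tool --plan "0.046 0 0.122 -0.5 2.2 0 0;0.092 0 0.246 -1 4.5 0.2 0;0.13 0 0.35 -1.7 6.4 0.5 0;0.165 0 0.44 -2.3 8 0.7 0;0.182 0 0.492 -2.7 8.9 0.8 0;0.182 0 0.492 -2.7 8.9 0.8 0"

```text
t: 30.45
tcp_pos: [0.5014, -0.2005, 0.1602]
tool_rot: [-2.5, 0.575, -1.869]
wrist_force: [-8.4, 2.3, 12.3]
width: 0.0114
```

```bash
python3 - <<'E'
from h import *
vision.grab_frame('top');st()
for a in(15,-5,0): print(a);plan(*kl(-.0,turn=np.radians(a),H=.0295,dx=-.001))
for a in(50,70,90,97): print(a);plan(*kl(-.0005,turn=np.radians(a),H=.0295,dx=-.0008))
E
```

```text
grasp in lock mm [-1.6  1.  30.3] err deg [ 0.13 -0.17 28.92] F [ 0.2  1.6 15.7] M [0.82 0.93 4.23] w 11.5 q [-0.5   0.34 -0.34 -1.2  -0.63  0.94] t 30.5
15
rotvec [-0.0851  0.0033 -0.2276] ang 13.9 shift mm [ 0.1 -5.5  0.7]
-5
rotvec [-0.2053  0.003  -0.5553] ang 33.9 shift mm [ -2.4 -11.4   1.6]
0
rotvec [-0.1752  0.003  -0.4734] ang 28.9 shift mm [ -1.6 -10.    1.3]
50
rotvec [0.1254 0.0037 0.3458] ang 21.1 shift mm [-0.5  5.4  1.4]
70
rotvec [0.2457 0.0038 0.6735] ang 41.1 shift mm [-3.6 11.   2.6]
90
rotvec [0.3661 0.0039 1.0012] ang 61.1 shift mm [-8.3 15.   4.3]
97
rotvec [0.4082 0.0039 1.1159] ang 68.1 shift mm [-10.2  16.    5. ]
```

Blue is stopped dead as well (4.2 N m at 29°). I'll turn it back, withdraw it and return it.

>>> servo_tool --plan "-0.042 0 -0.11 0.1 -2.7 0 0;-0.085 0.002 -0.228 0 -5.5 0 0;-0.13 0.002 -0.35 -0.8 -7.7 0 0;-0.175 0.002 -0.473 -1.6 -10 0.2 0;-0.205 0.002 -0.555 -2.4 -11.4 0.3 0;-0.205 0.002 -0.555 -2.4 -11.4 0.3 0;-0.205 0.002 -0.555 -2.4 -11.4 0.3 0;-0.175 0.002 -0.473 -1.6 -10 0.3 0;-0.175 0.002 -0.473 -1.6 -10 0.3 0"

```text
t: 31.4
tcp_pos: [0.5095, -0.2047, 0.1655]
tool_rot: [-2.501, 0.299, -1.472]
wrist_force: [-5.5, 2.0, 9.2]
width: 0.0111
```

```bash
python3 - <<'E'
from h import *
vision.grab_frame('top');st()
plan(*kl(.065,H=.0295,dx=-.001));plan(*kl(.13,H=.0295,dx=-.001));plan(*ks((.5477,.2019),.2,H=.0295))
E
```

```text
grasp in lock mm [-0.5 -0.4 29.7] err deg [-0.13 -0.07  1.22] F [ 0.8  0.7 10.7] M [0.75 0.78 0.28] w 11.3 q [-0.41  0.35 -0.29 -0.92 -0.67  1.08] t 31.45
rotvec [-0.0051  0.0012 -0.0208] ang 1.2 shift mm [-22.7   0.4 -60.7]
rotvec [-0.0051  0.0012 -0.0208] ang 1.2 shift mm [ -45.1    0.6 -121.7]
rotvec [-0.7812 -0.196  -0.4262] ang 52.2 shift mm [-419.4 -103.3    7.1]
```

>>> servo_tool --plan "0 0 -0.01 -11 0 -30 0;-0.005 0.001 -0.021 -23 0.4 -61 0;-0.005 0.001 -0.021 -40 0.6 -108 0;-0.781 -0.196 -0.426 -419.4 -103.3 7 0;-0.781 -0.196 -0.426 -419.4 -103.3 7 0;-0.781 -0.196 -0.426 -419.4 -103.3 7 0;-0.781 -0.196 -0.426 -419.4 -103.3 7 0;-0.781 -0.196 -0.426 -419.4 -103.3 7 0;-0.781 -0.196 -0.426 -419.4 -103.3 7 0;-0.781 -0.196 -0.426 -419.4 -103.3 7 0"

```text
t: 32.45
tcp_pos: [0.5433, 0.1327, 0.3263]
tool_rot: [3.133, 0.35, -0.993]
wrist_force: [0.5, 0.2, -2.7]
width: 0.0113
```

```bash
python3 - <<'E'
from h import *
for i in range(3): vision.grab_frame('top')
plan(*ks((.5477,.2019),.2,H=.0295));print(arm.get_obs()['width'])
E
```

```text
rotvec [0.0042 0.     0.0013] ang 0.3 shift mm [-39.4 -42.1  -1.9]
0.011284961478250201
```

>>> servo_tool --plan "0.004 0 0.001 -39.4 -42 -2 0;0.004 0 0.001 -39.4 -42 -2 0;0.004 0 0.001 -39.4 -42 -2 0;0.004 0 0.001 -39.4 -42 -2 0"

```text
t: 33.0
tcp_pos: [0.557, 0.182, 0.3429]
tool_rot: [3.141, 0.349, -0.996]
wrist_force: [-0.1, -0.1, -1.3]
width: 0.0111
```

```bash
python3 - <<'E'
from h import *
for i in range(4): vision.grab_frame('top')
plan(*ks((.5477,.2019),.06,H=.0295));plan(*ks((.5477,.2019),0,H=.0295));print(arm.get_obs()['tcp_pos'])
E
```

```text
rotvec [-0.0029 -0.001  -0.005 ] ang 0.3 shift mm [ 45.1  -2.6 134. ]
rotvec [-0.0029 -0.001  -0.005 ] ang 0.3 shift mm [ 65.6  -2.6 190.4]
[0.55736953 0.18204257 0.34355943]
```

>>> servo_tool --plan "-0.003 -0.001 -0.005 16 -1.5 47 0;-0.003 -0.001 -0.005 31 -2.6 94 0;-0.003 -0.001 -0.005 44 -2.6 130 0;-0.003 -0.001 -0.005 50 -2.6 148 0;-0.003 -0.001 -0.005 56 -2.6 164 0;-0.003 -0.001 -0.005 61 -2.6 178 0;-0.003 -0.001 -0.005 65.6 -2.6 190 0;-0.003 -0.001 -0.005 65.6 -2.6 190 0;-0.003 -0.001 -0.005 65.6 -2.6 190 30;-0.003 -0.001 -0.005 65.6 -2.6 190 30"

```text
t: 34.2
tcp_pos: [0.5587, 0.1877, 0.1434]
tool_rot: [-3.139, 0.35, -0.989]
wrist_force: [0.0, -0.3, 0.1]
width: 0.0302
```

```bash
python3 - <<'E'
from h import *
vision.grab_frame('top');o=arm.get_obs();print(o['tcp_pos'],o['wrist_force'],o['width'])
plan(*ks((.5477,.2019),.08,H=.0275));plan(*ks(YEL,.08));plan(*ks(YEL,.0))
E
```

```text
[0.55868495 0.18775121 0.14338066] [-0.9649588   0.96062132  0.14817524] 0.02965691657288472
rotvec [-0.0016 -0.0004  0.0021] ang 0.2 shift mm [-25.7   1.3 -72.4]
rotvec [-0.0016 -0.0004  0.0021] ang 0.2 shift mm [-92.1   2.  -48.8]
rotvec [-0.0016 -0.0004  0.0021] ang 0.2 shift mm [-64.7   2.2  26.4]
```

>>> servo_tool --plan "0 0 0 -13 0.8 -36 30;0 0 0 -26 1.3 -72 30;0 0 0 -60 1.6 -60 30;0 0 0.002 -92 2 -49 30;0 0 0.002 -92 2 -49 30;0 0 0.002 -78 2 -11 30;0 0 0.002 -64.7 2.2 25.5 30;0 0 0.002 -64.7 2.2 25.5 30;0 0 0.002 -64.7 2.2 25.5 30;0 0 0.002 -64.7 2.2 25.5 0"

```text
t: 35.25
tcp_pos: [0.5198, 0.2449, 0.1432]
tool_rot: [-3.137, 0.349, -0.99]
wrist_force: [-1.0, 0.3, 0.6]
width: 0.0168
```

>>> servo_tool --plan "0 0 0 0 0 0 0;0 0 0 0 0 0 0;0 0 0 0 0 0 0"

```text
t: 35.55
tcp_pos: [0.5195, 0.2449, 0.1433]
tool_rot: [-3.137, 0.349, -0.99]
wrist_force: [0.5, -1.5, 6.5]
width: 0.0111
```

```bash
python3 - <<'E'
from h import *
tp,tr,o=cur();gp=tp+tr.apply([0,0,.054]);n=np.array([-.547,.837]);print(o['width'],gp,'off along stand y',(gp[:2]-YEL)@n,o['t'])
plan(*ks(YEL,.2))
E
```

```text
0.011093253087805888 [0.50962522 0.26049162 0.09255714] off along stand y -0.0005935103586825875 35.55
rotvec [-0.0043 -0.0008  0.0015] ang 0.3 shift mm [-6.810e+01 -1.000e-01 -1.853e+02]
```

>>> servo_tool --plan "0 0 0 -17 0 -47 0;0 0 0 -34 0 -93 0;0 0 0 -51 0 -139 0;0 0 0 -68 0 -185 0;0 0 0 -68 0 -185 0;0 0 0 -68 0 -185 0"

```text
t: 36.15
tcp_pos: [0.5177, 0.245, 0.3396]
tool_rot: [-3.138, 0.351, -0.991]
wrist_force: [-1.2, -0.0, -1.7]
width: 0.011
```

```bash
python3 - <<'E'
from h import *
for i in range(3): vision.grab_frame('top')
plan(*kl(.13,H=.0305,dx=-.0005)); st()
f=vision.grab_frame('scene');cv2.imwrite('pics/s8.png',cv2.resize(f['color'][170:290,220:380],(640,480),interpolation=cv2.INTER_CUBIC))
E
```

```text
rotvec [0.7774 0.203  0.4058] ang 51.6 shift mm [327.6 310.5 -51.1]
grasp in lock mm [ 31.8 443.8 203.9] err deg [-33.87 -11.63 -37.11] F [-1.2  0.3 -0.5] M [-0.55 -0.52  0.31] w 11.3 q [ 0.57  0.31  0.08 -0.36 -1.36  0.09] t 36.3
```

View pics/s8.png

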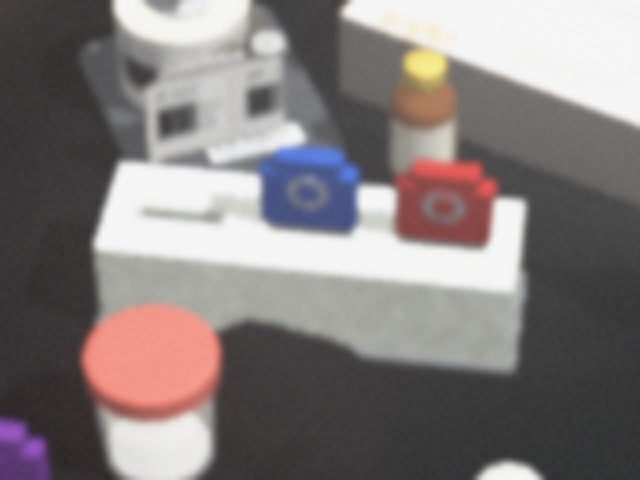

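Blue (309,190) and red (445,205) are both seated, and the yellow slot is empty. I'll take yellow to the lock.

>>> servo_tool --plan "0.777 0.203 0.406 327.6 310.5 -51 0;0.777 0.203 0.406 327.6 310.5 -51 0;0.777 0.203 0.406 327.6 310.5 -51 0;0.777 0.203 0.406 327.6 310.5 -51 0;0.777 0.203 0.406 327.6 310.5 -51 0;0.777 0.203 0.406 327.6 310.5 -51 0;0.777 0.203 0.406 327.6 310.5 -51 0;0.777 0.203 0.406 327.6 310.5 -51 0;0.777 0.203 0.406 327.6 310.5 -51 0;0.777 0.203 0.406 327.6 310.5 -51 0"

```text
t: 37.35
tcp_pos: [0.4345, -0.2032, 0.2714]
tool_rot: [-2.503, 0.287, -1.464]
wrist_force: [-0.9, 0.4, -1.4]
width: 0.0115
```

```bash
python3 - <<'E'
from h import *
for i in range(5): vision.grab_frame('top')
plan(*kl(.06,H=.0305,dx=-.0005,dy=-.0006));st()
E
```

```text
rotvec [-0.0018  0.0035  0.0007] ang 0.2 shift mm [26.6  1.  64.6]
grasp in lock mm [  0.4   2.1 160.4] err deg [ 0.11 -0.2  -0.  ] F [-0.7  0.7 -0.3] M [-0.6   1.21  0.41] w 11.3 q [-0.41  0.09 -0.34 -0.76 -0.81  0.88] t 37.6
```

>>> servo_tool --plan "-0.002 0.003 0 14 1 36 0;-0.002 0.003 0 26.6 1 64.6 0;-0.002 0.003 0 26.6 1 64.6 0;-0.002 0.003 0 26.6 1 64.6 0"

```text
t: 38.0
tcp_pos: [0.4754, -0.2016, 0.2158]
tool_rot: [-2.502, 0.284, -1.452]
wrist_force: [0.4, -1.0, -1.5]
width: 0.011
```

```bash
python3 - <<'E'
from h import *
for i in range(4): vision.grab_frame('top')
plan(*kl(0,H=.0305,dx=-.0005,dy=-.0006));st()
E
```

```text
rotvec [-0.0033 -0.0014  0.0024] ang 0.2 shift mm [20.1  1.7 58.3]
grasp in lock mm [ 1.1 -1.7 92.1] err deg [ 0.22  0.08 -0.07] F [-0.1  0.4 -1.7] M [-0.65  1.21  0.46] w 11.7 q [-0.41  0.23 -0.32 -0.84 -0.73  1.  ] t 38.2
```

>>> servo_tool --plan "-0.003 -0.001 0.002 4.8 1.2 14 0;-0.003 -0.001 0.002 7.5 1.6 22 0;-0.003 -0.001 0.002 10.3 1.7 30 0;-0.003 -0.001 0.002 13 1.7 37 0;-0.003 -0.001 0.002 15.3 1.7 44 0;-0.003 -0.001 0.002 17.7 1.7 51 0;-0.003 -0.001 0.002 20 1.7 58 0;-0.003 -0.001 0.002 20.1 1.7 58.5 0"

```text
t: 39.0
tcp_pos: [0.5083, -0.2056, 0.1656]
tool_rot: [-2.504, 0.286, -1.453]
wrist_force: [-11.7, -0.6, 14.1]
width: 0.0115
```

```bash
python3 - <<'E'
from h import *
vision.grab_frame('top');st()
for a in(15,30,45): print(a);plan(*kl(-.0005,turn=np.radians(a),H=.0305,dx=-.0008))
E
```

```text
grasp in lock mm [-1.7 -1.3 30.5] err deg [-0.11 -0.08 -0.04] F [-1.3 -1.5 15.2] M [0.42 1.52 0.53] w 11.6 q [-0.41  0.35 -0.29 -0.91 -0.68  1.09] t 39.05
15
rotvec [0.092  0.0011 0.2459] ang 15.0 shift mm [-1.7  4.   1.2]
30
rotvec [0.1819 0.0008 0.4918] ang 30.0 shift mm [-3.4  8.5  1.8]
45
rotvec [2.718e-01 5.000e-04 7.376e-01] ang 45.0 shift mm [-6.2 12.3  2.8]
```

>>> servo_tool --plan "0.046 0 0.122 -0.8 2 0 0;0.092 0 0.246 -1.7 4 0.2 0;0.13 0 0.35 -2.3 6 0.5 0;0.165 0 0.44 -3 7.6 0.7 0;0.182 0 0.492 -3.4 8.5 0.9 0;0.182 0 0.492 -3.4 8.5 0.9 0"

```text
t: 39.65
tcp_pos: [0.501, -0.2014, 0.1604]
tool_rot: [-2.506, 0.584, -1.891]
wrist_force: [-10.4, -0.4, 8.6]
width: 0.0112
```

```bash
python3 - <<'E'
from h import *
vision.grab_frame('top');st()
for a in(50,70,90,96): print(a);plan(*kl(-.0005,turn=np.radians(a),H=.0305,dx=-.0008))
E
```

```text
grasp in lock mm [-1.5 -0.4 30.6] err deg [0.00e+00 2.00e-02 3.01e+01] F [-2.3 -1.4 14. ] M [0.23 1.61 0.45] w 11.1 q [-0.5   0.34 -0.34 -1.21 -0.62  0.93] t 39.7
50
rotvec [ 1.189e-01 -3.000e-04  3.263e-01] ang 19.9 shift mm [-1.5  5.8  1.2]
70
rotvec [ 2.386e-01 -2.000e-04  6.542e-01] ang 39.9 shift mm [-4.5 11.4  2.3]
90
rotvec [ 3.582e-01 -2.000e-04  9.821e-01] ang 59.9 shift mm [-9.1 15.6  3.9]
96
rotvec [ 3.9410e-01 -2.0000e-04  1.0805e+00] ang 65.9 shift mm [-10.8  16.4   4.5]
```

Yellow turns freely: there is no added torque at 30°. I'll turn it the rest of the way, including the slot play.

>>> servo_tool --plan "0.05 0 0.137 -0.5 2.4 0 0;0.1 0 0.274 -1.2 4.9 0.4 0;0.15 0 0.41 -2.2 7.3 0.9 0;0.2 0 0.548 -3.4 9.7 1.4 0;0.25 0 0.685 -4.9 11.9 1.9 0;0.3 0 0.822 -6.7 13.7 2.6 0;0.345 0 0.946 -8.5 15.2 3.2 0;0.38 0 1.04 -10.1 16.1 3.7 0;0.394 0 1.08 -10.8 16.4 4 0;0.394 0 1.08 -10.8 16.4 4 0"

```text
t: 40.7
tcp_pos: [0.496, -0.1824, 0.1557]
tool_rot: [3.041, 0.956, 2.883]
wrist_force: [-12.4, -0.0, 10.7]
width: 0.0117
```

```bash
python3 - <<'E'
from h import *
vision.grab_frame('top');st()
print('to97');plan(*kl(-.0005,turn=np.radians(97),H=.0305,dx=-.0008))
print('out');plan(*kl(.08,turn=np.radians(95),H=.0305,dx=-.0008))
E
```

```text
grasp in lock mm [-0.6  0.1 30.5] err deg [1.100e-01 5.000e-02 9.592e+01] F [-3.6 -0.1 16.5] M [-0.16  1.01 -0.01] w 11.1 q [-0.63  0.31 -0.52 -1.94 -0.43  0.63] t 40.75
to97
rotvec [0.0049 0.0008 0.0183] ang 1.1 shift mm [0.4 0.2 0.4]
out
rotvec [-0.0071  0.0007 -0.0145] ang 0.9 shift mm [-27.3  -0.6 -75.2]
```

>>> servo_tool --plan "0.017 0 0.048 -0.5 0.3 0.3 0;0.017 0 0.048 -0.5 0.3 0.3 0;0 0 0 0 0 0 0;0 0 0 0 0 0 0;0 0 0 0 0 -0.3 25;0 0 0 0 0 -0.3 25;0 0 0 0 0 -0.3 25;0 0 0 -14 0 -38 25;0 0 0 -27 0 -75 25;0 0 0 -42 0 -115 25"

```text
t: 41.75
tcp_pos: [0.4455, -0.1743, 0.2191]
tool_rot: [3.035, 0.939, 2.884]
wrist_force: [-0.2, 0.6, -0.8]
width: 0.0249
```

```bash
python3 - <<'E'
from h import *
for i in range(3): vision.grab_frame('top')
f=wcam();st()
for l in ('key_yellow_grip','key_home','keyway'):
    for x in finder.mark_of(l,f)[:1]: print(l,np.round(x['location'],4),round(x['confidence'],2))
print('expected home',(LOCK+KZ*.025).round(4))
cv2.imwrite('pics/w9.png',f['color'])
E
```

```text
grasp in lock mm [ -7.1   5.8 110.5] err deg [-1.02  0.37 95.76] F [ 0.2 -0.4  0.1] M [ 0.01  1.6  -0.06] w 24.9 q [-0.44  0.09 -0.53 -1.43 -0.26 -0.03] t 41.95
key_yellow_grip [ 0.5479 -0.1889  0.1162] 0.82
key_home [ 0.5415 -0.1924  0.1217] 0.61
keyway [ 0.5547 -0.1892  0.1007] 0.76
expected home [ 0.5434 -0.1887  0.1205]
```

View pics/w9.png

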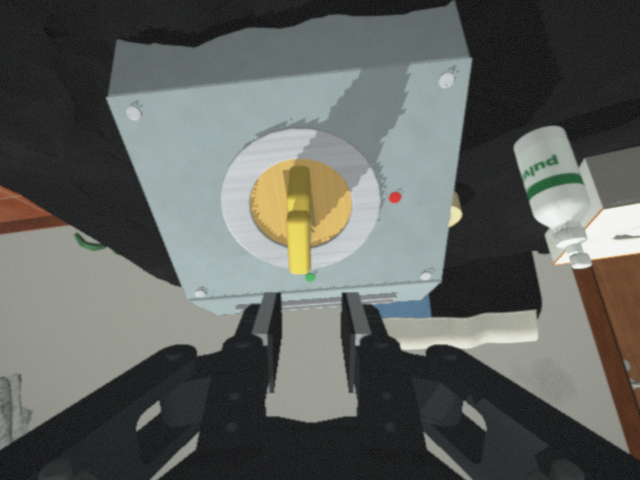

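The yellow key (300,220) sits in the plug, which has turned so that its long axis points at the green mark (310,277). It is released and the gripper is clear. Handing in.

```bash
python3 - <<'E'
from h import *
f=vision.grab_frame('scene')
for l in "key_red_grip key_blue_grip gel_bottle_mid spray_bottle_mid iodine_bottle_mid specimen_cup_mid".split():
    for d in finder.mark_of(l,f)[:1]: print(l,np.round(d['location'],3),round(d['confidence'],2))
print(np.abs(arm.get_obs()['dq']).max(), arm.job_done())
E
```

```text
key_blue_grip [0.543 0.205 0.086] 0.59
spray_bottle_mid [0.548 0.202 0.088] 0.44
specimen_cup_mid [0.418 0.191 0.037] 0.65
the job is handed in; nothing more can be done
0.007275420029821497 None
```

The yellow key opens the lock. It is in the lock, pushed home and turned about 96° including the slot play, then released. The job is handed in at about 42 s; no verdict was reported.

**Wrong keys:** Red and blue both went fully in and stopped dead at about 29°, with 4–5 N m of torque. I put each back, and a later picture showed both standing fully down in the stand.

**Yellow:** It turned the whole way without added torque and was pressed to its shoulder with about 16 N. The last wrist picture shows it fully in and aimed at the green mark, with the gripper clear of it.

**Checks that were weak or disagreed:**
- **Yellow bow centre:** the network's estimate was about 6 mm from where I calculated the home point. That is close to its 4 mm accuracy and the 7 mm limit. I relied on the insertion depth and the picture instead.
- **Bystanders:** in the final scene picture the network missed the red key, the gel bottle and the amber bottle. It also placed the spray bottle at the blue key's position, which is a false hit. The cup was unmoved and blue was in its slot. No contact with a bottle was felt, but I did not measure the bottles' final positions.

**Extra handling:** I gripped the red key three times before its trial. The wrist could not reach the lock's angle with a straight grip or with my first tilt, so I finally held each key with the tool tilted 0.35 rad.

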